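Put stray hardware back in the click-stop carousel

ROBOT

A 6-joint arm with a two-finger parallel gripper is mounted at the origin on the work surface. World frame = base frame: x ahead of the robot, y to its left, z up, the work surface at z = 0. Lengths are in m, angles in rad, forces in N, time in s.
With the tool pointing down it reaches from about 0.35 to 0.85 m from the base axis. Payload 8.1 kg.
Tool frame: the origin (TCP) lies on the centre line of the jaws, within the pads' length; the fingertips stand robot.tip_extent ahead of it and the grasp point (between the pads) lies 11 mm behind it (robot.tip_extent is the distance from the TCP to the fingertips, in m); y points along the fingers, z is the direction in which the jaws open and shut, and the axes are right-handed (so a half turn about y gives the same grasp; the last joint's range is limited). The gripper opens to 93 mm and grips with 3 to 60 N. Pads are 15 mm wide; open, the fingers measure 128 mm over their backs; the gripper's body (75 mm by 188 mm) begins 65 mm behind the grasp point.
Start: joints at [1.077, 0.13, 1.488, -0, 1.523, -0.085], TCP at [0.238, 0.551, 0.227] pointing down, gripper open.
Joint ranges: [-2.96, 2.96], [-0.89, 2.26], [0.02, 2.5], [-1.34, 4.48], [0, 2.73], [-2.66, 2.66]. Speed limits (rad/s): [2.39, 2.39, 2.79, 3.14, 3.14, 3.14].

INTERFACE

Orientations are given as a rotation vector (axis times angle).
In Python, from plant import monitor, optics, robot gives the robot as it stands.
- The arm moves only by the shell command python3 -m inch 'ROWS' [OPENING] [FORCE]. ROWS is JSON, a list that holds one entry, the list of rows, each a list of 6 numbers: the shift along the tool's x, y, z in mm, then the turn, a rotation vector about the tool's x, y, z in rad. A call has 1 to 8 rows; each row shifts and turns the commanded pose from where the row before left it, along the tool's axes as they then stand; what a row does not reach is not made up. A row lasts 1/8 s, in which the tool goes at most 62.5 mm and 10.7 degrees, less where a joint would pass 70% of its speed; a pose out of reach is approached as far as the arm can. A call is refused whole if a number of a shift passes 62.5 or a number of a turn 0.188, either way. A call with a gripper value outside its range is refused whole. OPENING is the finger opening in mm, from 0 to 93, set as the call begins (- or left out, the last holds). The fingers move at their own pace and stop on an object; FORCE is the grip in N (left out, the last holds). Time passes only in rows, so rows that do not move let the fingers close. It gives the time, the measured TCP pose, the force and the opening at its end, in the units of the state.
- monitor.read_state(): the state, without advancing time (a new reading comes with each control period).
- optics.read_camera(name): name is "scene" or "top" or "wrist"; returns a dict with "image" (420x560x3 uint8, blue, green, red), "fx", "fy", "cx", "cy" (pixels), "rvec" (rotation vector, rad) and "tvec" (3), from world to camera coordinates, as OpenCV has them. Camera axes: x right, y down, z forward; pixel columns grow to the right and rows downward; lengths in m; the calibration is good to about 2 mm. A picture is of the moment at which its call begins. There is no depth.
- robot.close_job(): hands the job in, once; it reports no verdict.
The state is a dict: "t": time; "q": joint angles; "dq": joint speeds; "joint_torque": joint torques, N m; "tool_pos": TCP position; "orientation": TCP orientation; "force": force on the tool from outside, world axes, zero at the start; "wrist_torque": the same for the moment, N m; "opening": finger opening in m.
Only numpy, scipy, OpenCV 4.12 (cv2) and the standard library are available. Lean on these libraries where they do the work, as an engineer would, in place of code of your own. Each camera call takes 0.05 s, during which the arm holds its last target.

TASK

Put every stray piece of hardware lying on the bench back into the revolving carousel, each on the open floor of the compartment that already holds its kind, between that stock and the rim; the tray clicks round one compartment at a time, so bring the one you need to the front. Leave the carousel clicked home with the engraved white line of the empty compartment facing the fixed pointer, and do not disturb the glue bottle or the tin.

Things in the scene. Friction and masses are not known exactly. Their poses are not given: they have to be found in the camera images.
- carousel (a joint): angle of the revolving parts tray, rad, anticlockwise positive seen from above, endless. 0 has the rim line at the pointer. It clicks home every pi/4 (8 clicks a turn, one per compartment): a sprung ball pulls it into the nearest click if it is let go (unless it stands on the very crest half-way), and about 1.4 N m carries it out of a click
- carousel_base: round fixed base of the carousel, dia 300; origin on the carousel's vertical axis at the bench top, -x towards the pointer. The tray above is dia 536 over a flat outer ledge; inside it: rim wall 6 thick at radius 246, open floor, stock fixed within radius 136, hub of radius 46. Floors 50 above the bench; rim and 8 radial dividers (8 thick, hub to rim) stand 40 above the floors, hub 52
- tray (a point): centre of the turning tray at floor height, z up, x (turning with it) along the centre of the empty compartment to the one white line engraved on ledge and rim. Compartment centres going anticlockwise from x: 45 deg hex nuts, 90 drawer knobs, 135 castor wheels, 180 corner blocks, 225 bolts, 270 levelling feet, 315 drawer pulls; open floor centred at radius 185; dividers half-way between
- tray_diag (a point): the same point, turning with the tray too, its x axis 45 deg farther anticlockwise (along the centre of the hex nut compartment)
- pointer (a point): point on the ledge circle (radius 262 from the axis) at which the fixed pointer aims: a black triangle on a steel tab just outside the tray, on the base, on the side towards the robot. At every click one compartment centre is in line with it. The tray can be turned by a divider or the rim
- nut_c (a point): stray steel hex nut, 36 across flats, 19 high, 24 hole, 110 g, at first lying flat; origin at its centre, z along the hole (up as it lies flat), x through the middle of a flat, so the flats face 0, 60, 120 .. deg about z. Belongs with the nuts (45 deg). May be absent
- bolt_c (a point): stray steel hex bolt, 66 long, shank dia 16 and 56 long, hex head 24 across flats and 10 thick, 130 g, lying on its side (the shank droops about 4 deg); origin on the bolt's axis half-way along, x along the axis towards the head. Its centre of mass is about 5 mm from the origin on the head side. Belongs with the bolts (225 deg). May be absent
- knob_c (a point): stray turned beech drawer knob, 30 high, foot dia 28, head dia 40 at its widest (18 to 24 above the foot), 30 g, at first standing on its foot; origin on its axis 18 above the foot, z along the axis away from the foot. Belongs with the knobs (90 deg). May be absent
- block_c (a point): stray wooden corner block, 60 long, 24 by 24, drilled with thin holes, 30 g, lying on a long face; origin at its centre, x along its length. Belongs with the blocks (180 deg). May be absent
- castor_c (a point): stray castor wheel without its fork, black tyre with grey hub, dia 56, 20 thick, 60 g, at first lying flat; origin at its centre, z along its axle. Belongs with the castors (135 deg). May be absent
- foot_c (a point): stray levelling foot: black round pad dia 38, 8 thick, with a bare steel stud dia 10 standing 30 out of it, 50 g, at first standing on the pad; origin on the stud's axis 22 above the underside of the pad (half-way up the stud), z along the stud away from the pad. Belongs with the feet (270 deg). May be absent
- pull_c (a point): stray aluminium drawer pull: a bar 76 long, 12 wide, 10 thick carried on two posts dia 12 at 30 either side of the middle, 32 high overall, 50 g, at first standing on its posts; origin at the middle of the bar (27 above the ends of the posts), x along the bar, z away from the posts. Belongs with the pulls (315 deg). May be absent
- glue: bystander: white glue bottle with orange cap, dia 60, 170 high, standing; origin under its centre
- tin: bystander: bare metal tin, dia 90, 60 high, standing; origin under its centre

How it is judged:
By the outcome, as a careful person would: the job done as asked, in the order asked, and still so for the second after the job is handed in, with the robot touching nothing.
Of nut, bolt, knob, block, castor, foot, pull only 5 to 7 are there at a start; the rules pass over those that are not, and their reading is None.
At some moment in a run one of nut, bolt, knob, block, castor, foot, pull may be knocked a few centimetres aside while the robot is not near it.
Once in a run the grip may slacken for a moment while it holds something.
It also fails if it takes over 210 s, if anything falls off the work surface, if the arm or the gripper's body presses on something with over 40 N, if the wrist force passes 120 N, or if a joint passes its speed limit or range.

## Working session

There is one attempt and no reset: what is moved stays moved. The work goes in short steps, Python scripts to look and compute and a shell command to move; the robot and the scene stay as the last step left them, time stands still between calls to the robot, and variables do not carry over. Pictures are saved under pics/ and viewed, and the job is handed in when it is done.

```bash
ls -la; mkdir -p pics; python3 - <<'E'
from plant import monitor, optics, robot
import cv2
print(monitor.read_state()); print(robot.tip_extent)
for n in ["scene","top","wrist"]:
    c=optics.read_camera(n); cv2.imwrite(f"pics/{n}0.png",c["image"]); print(n,c["fx"],c["fy"],c["cx"],c["cy"],c["rvec"],c["tvec"])
E
```

```text
total 12
drwxr-xr-x  3 agent agent 4096 Dec  6 21:59 .
drwxr-xr-x 23 root  root  4096 Dec  6 21:59 ..
drwxr-xr-x  2 agent agent 4096 Dec  6 21:59 pics
{'t': 0.0, 'q': array([ 1.07661541e+00,  1.31155799e-01,  1.48924890e+00,  1.74300224e-05,
        1.52298387e+00, -8.53807191e-02]), 'dq': array([-0.00266622, -0.00087594, -0.00070537,  0.00152266, -0.00204249,
        0.00056709]), 'joint_torque': array([ 5.39626981e-04, -5.59861636e+01, -4.91744256e+01,  7.66391214e-02,
        3.57873598e-02, -1.40466632e-04]), 'tool_pos': array([0.23821254, 0.55010063, 0.22560731]), 'orientation': array([-1.54862724,  0.32116103, -0.32032378]), 'force': array([ 0.22626835,  0.29081484, -0.21915583]), 'wrist_torque': array([ 0.00539769, -0.03248225,  0.0232989 ]), 'opening': 0.09316067270197963}
0.008
scene 426.51531129992617 426.51531129992617 281.40905940498806 201.35912459926476 [ 2.14854178  1.04213062 -0.42041753] [-0.36276699 -0.30054172  1.50904197]
top 440.62658339532686 440.62658339532686 282.25126375125615 212.26260740048275 [ 2.03056159 -2.18196017  0.237462  ] [0.02674595 0.56293662 1.14444409]
wrist 316.2390271216188 316.2390271216188 280.6901677403662 209.86157135556013 [-2.43783869 -1.60050347 -0.20752194] [-0.59947902 -0.03033953  0.38937935]
```

View pics/scene0.png

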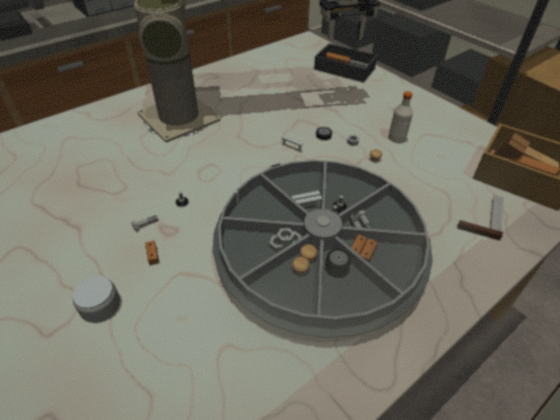

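View pics/top0.png

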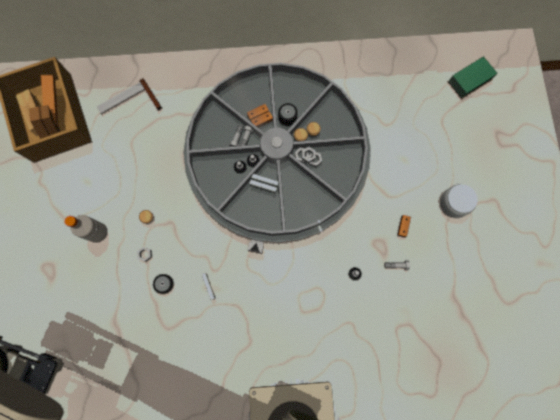

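View pics/wrist0.png

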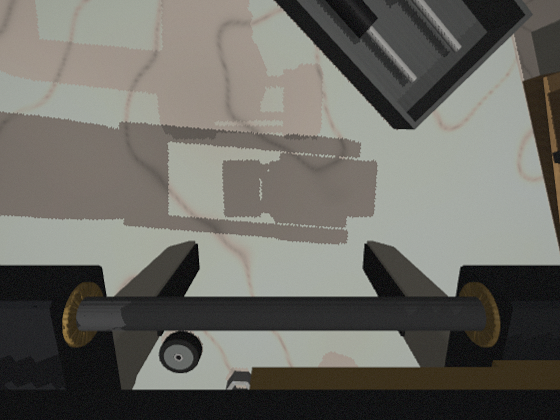

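```bash
cat > h.py <<'E'
from plant import monitor, optics, robot
import cv2, numpy as np
from scipy.spatial.transform import Rotation as R
def cam(n):
    c=optics.read_camera(n); c["Rm"]=R.from_rotvec(c["rvec"]).as_matrix(); c["C"]=-c["Rm"].T@c["tvec"]; return c
def ray(c,uv,z):
    d=c["Rm"].T@np.array([(uv[0]-c["cx"])/c["fx"],(uv[1]-c["cy"])/c["fy"],1.]); return c["C"]+d*(z-c["C"][2])/d[2]
def proj(c,p):
    q=c["Rm"]@np.asarray(p,float)+c["tvec"]; return np.array([c["fx"]*q[0]/q[2]+c["cx"],c["fy"]*q[1]/q[2]+c["cy"]])
def save(img,name,box=None,k=1):
    if box: img=img[box[1]:box[3],box[0]:box[2]]
    cv2.imwrite("pics/"+name,cv2.resize(img,None,fx=k,fy=k,interpolation=cv2.INTER_CUBIC))
E
python3 - <<'E'
from h import *
c=cam("top"); print("camC",c["C"]); save(c["image"],"t1a.png",(180,50,380,260),3.8 if 0 else 2.8); save(c["image"],"t1b.png",(130,200,230,310),5); save(c["image"],"t1c.png",(340,200,420,290),6)
for n,uv,z in [("castor",(163,284),.02),("nut",(146,255),.019),("knob",(146,217),.03),("pull",(209,287),.032),("foot",(355,273),.008),("bolt",(397,266),.012),("block",(405,226),.024),("ptr",(257,248),.05),("line",(320,230),.09),("hub",(277,142),.102),("glue",(98,235),0),("tin",(459,200),.06),("base",(293,400),0)]:
    print(n,ray(c,uv,z).round(3))
s=monitor.read_state(); print(R.from_rotvec(s["orientation"]).as_matrix().round(3), s["t"])
E
```

```text
camC [0.30111329 0.00163208 1.23963438]
castor [0.396 0.326 0.02 ]
nut [0.479 0.372 0.019]
knob [0.585 0.369 0.03 ]
pull [0.378 0.198 0.032]
foot [ 0.388 -0.204  0.008]
bolt [ 0.399 -0.321  0.012]
block [ 0.508 -0.355  0.024]
ptr [0.472 0.062 0.05 ]
line [ 0.502 -0.11   0.09 ]
hub [ 0.753 -0.013  0.102]
glue [0.549 0.515 0.   ]
tin [ 0.563 -0.502  0.06 ]
base [ 0.07  -0.007  0.   ]
[[ 0.918 -0.001  0.398]
 [-0.398 -0.001  0.918]
 [-0.    -1.    -0.001]] 0.2
```

View pics/t1a.png

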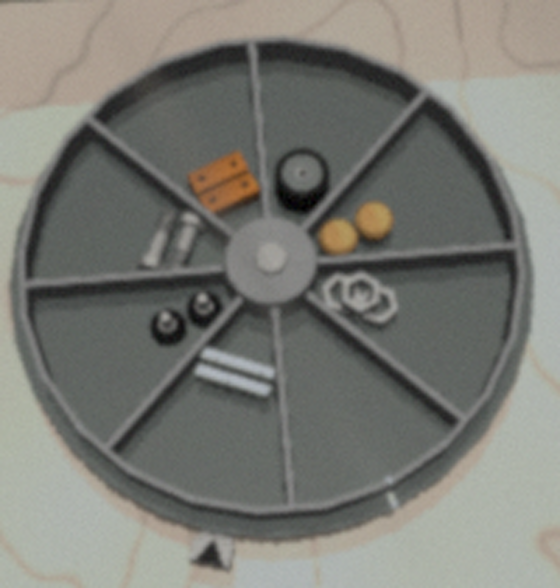

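View pics/t1b.png

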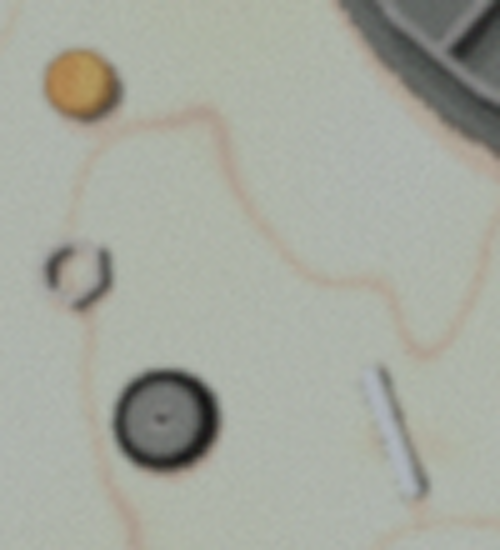

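View pics/t1c.png

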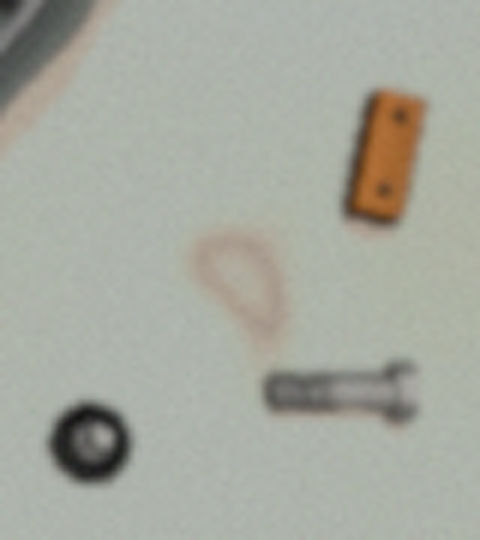

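```bash
python3 - <<'E'
from h import *
c=cam("top")
P=np.array([[92,122],[253,45],[425,95],[518,247],[460,418],[291,500],[108,445],[28,285]])/2.8+[180,50]
W=np.array([ray(c,p,.09) for p in P])[:,:2]
m=(W[:4]+W[4:])/2; print(m.round(4), W.mean(0)); C=W.mean(0)
d=W-C; print(np.hypot(*d.T).round(3), np.degrees(np.arctan2(d[:,1],d[:,0])).round(1))
for uv,z in [((213/2.8+180,540/2.8+50),.045),((393/2.8+180,492/2.8+50),.09)]:
    p=ray(c,uv,z)[:2]-C; print(np.hypot(*p),np.degrees(np.arctan2(p[1],p[0])))
# objects
def big(mask):
    n,l,s,ce=cv2.connectedComponentsWithStats(mask); return s,ce
o={"pull":[(375,370),(415,495)],"knob":[(80,83)],"castor":[(164,419)],"nut":[(78,275)]}
for k,z in [("pull",.032),("knob",.024),("castor",.015),("nut",.019)]:
    print(k,[ray(c,np.array(u)/5+[130,200],z).round(4) for u in o[k]])
o={"foot":[(92,443),(98,437)],"bolt":[(268,392),(418,390)],"block":[(400,92),(375,218)]}
for k,z in [("foot",.008),("bolt",.011),("block",.024)]:
    print(k,[ray(c,np.array(u)/6+[340,200],z).round(4) for u in o[k]])
print(proj(c,(0.388,-.204,.038)))
E
```

```text
[[ 0.7487 -0.0118]
 [ 0.7518 -0.0123]
 [ 0.7502 -0.0127]
 [ 0.7484 -0.0146]] [ 0.74978605 -0.01283436]
[0.239 0.241 0.241 0.245 0.239 0.237 0.241 0.241] [  45.8    0.7  -44.4  -89.8 -134.9 -179.6  135.4   90.9]
0.27384545969641927 163.78973034664523
0.25620863475638017 -157.3151594207507
pull [array([0.4134, 0.2081, 0.032 ]), array([0.345 , 0.1888, 0.032 ])]
knob [array([0.5871, 0.3703, 0.024 ])]
castor [array([0.3965, 0.3277, 0.015 ])]
nut [array([0.4789, 0.3734, 0.019 ])]
foot [array([ 0.3861, -0.2043,  0.008 ]), array([ 0.3887, -0.2073,  0.008 ])]
bolt [array([ 0.4035, -0.2876,  0.011 ]), array([ 0.3994, -0.357 ,  0.011 ])]
block [array([ 0.5377, -0.3635,  0.024 ]), array([ 0.479, -0.344,  0.024])]
[356.9186573  272.25224529]
```

```bash
python3 - <<'E'
from h import *
c=cam("top"); save(c["image"],"p.png",(210,210,340,265),6)
c=cam("scene"); save(c["image"],"ps.png",(200,140,340,240),5)
E
```

```text
(no output)
```

View pics/p.png

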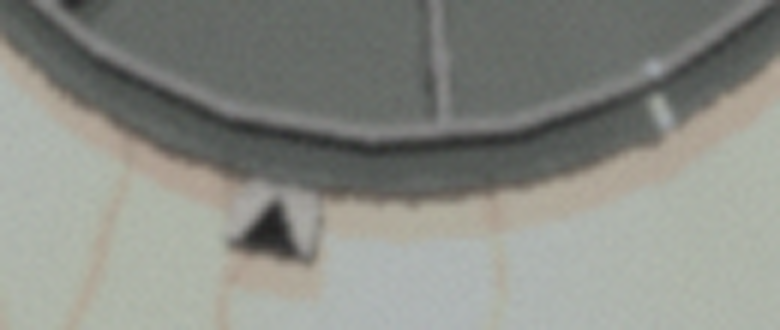

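View pics/ps.png

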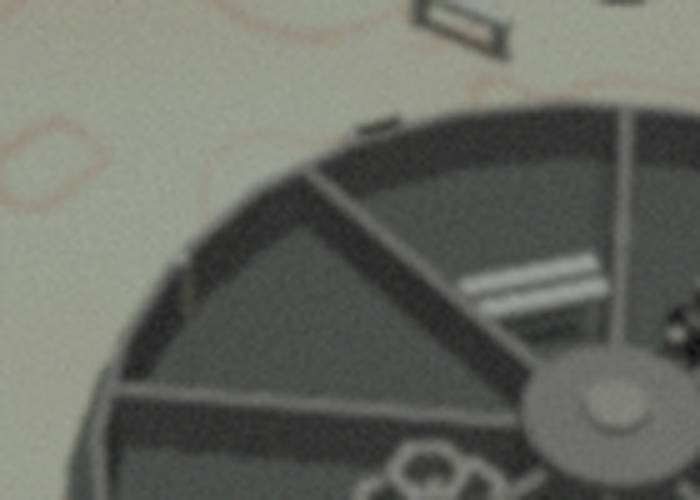

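```bash
python3 - <<'E'
from h import *
c=cam("top");C=np.array([.750,-.013])
def f(c,uv,z):
    p=ray(c,uv,z)[:2]; d=p-C; print(p.round(4),round(np.hypot(*d),4),round(np.degrees(np.arctan2(d[1],d[0]))%360,2))
for z in (0,.03,.045,.06,.09): f(c,(255.8,243),z)
f(c,(321.3,231.3),.05);f(c,(319.2,226.3),.05);f(c,(318.8,221.3),.09)
s=cam("scene")
for z in (0,.03,.045,.06,.09): f(s,(276,165.4),z)
a=np.radians(np.arange(8)*45+22.5)
print([proj(s,(C[0]+.262*np.cos(x),C[1]+.262*np.sin(x),.05)).round() for x in a][3:5])
E
```

```text
[0.4935 0.0667] 0.2686 162.73
[0.4888 0.0652] 0.2726 163.34
[0.4865 0.0644] 0.2746 163.64
[0.4842 0.0636] 0.2767 163.93
[0.4795 0.062 ] 0.2807 164.5
[ 0.5051 -0.1168] 0.266 202.96
[ 0.5194 -0.1123] 0.2511 203.29
[ 0.5256 -0.1086] 0.2439 203.07
[0.4229 0.1054] 0.3479 160.1
[0.4513 0.083 ] 0.3138 162.18
[0.4654 0.0719] 0.2969 163.39
[0.4796 0.0607] 0.2802 164.76
[0.508  0.0383] 0.2474 168.03
[array([289., 169.]), array([231., 199.])]
```

```bash
cat >> h.py <<'E'
def go(x,y,z,yaw):
    "tool-x yaw in deg (mod 180); prints turn (about tool y), then shift in tool axes after turn, mm"
    s=monitor.read_state(); M=R.from_rotvec(s["orientation"]).as_matrix(); p=s["tool_pos"]
    cur=np.degrees(np.arctan2(M[1,0],M[0,0])); d=(yaw-cur+90)%180-90
    M2=R.from_rotvec([0,0,np.radians(d)]).as_matrix()@M
    t=M2.T@(np.array([x,y,z])-p)*1000
    print("t",round(s["t"],2),"cur",p.round(4),round(cur,1),"q6",round(s["q"][5],2),"open",round(s["opening"],4),"| turn_y",round(-np.radians(d),3),"(other",round(-np.radians(d-np.sign(d)*180),2),") shift",t.round(1))
E
cat > look.py <<'E'
import sys
from h import *
c=cam("top")
def f(uv,z,C=np.array([.750,-.013])):
    d=ray(c,uv,z)[:2]-C; return round(np.hypot(*d),3),round(np.degrees(np.arctan2(d[1],d[0]))%360,1)
E
python3 -c "
from h import *
go(.379,.198,.12,15.8)"
```

```text
t 0.45 cur [0.2385 0.5505 0.2266] -23.4 q6 -0.09 open 0.093 | turn_y -0.685 (other 2.46 ) shift [  39.2  106.6 -377.5]
```

```bash
python3 -m inch '[[[0,20,0,0,-0.171,0],[0,20,0,0,-0.171,0],[0,20,0,0,-0.171,0],[0,20,0,0,-0.171,0]]]' 50 20
python3 -m inch '[[[5,3,-47,0,0,0],[5,3,-47,0,0,0],[5,3,-47,0,0,0],[5,3,-47,0,0,0],[5,3,-47,0,0,0],[5,3,-47,0,0,0],[5,3,-47,0,0,0],[5,3,-47,0,0,0]]]'
python3 - <<'E'
from h import *
go(.379,.198,.022,15.8)
c=cam("wrist"); save(c["image"],"w2.png"); c=cam("top"); save(c["image"],"t2.png",(130,130,340,310),3.5)
E
```

```text
t: 0.95
tool_pos: [0.2385, 0.5506, 0.1461]
orientation: [-1.559, -0.221, 0.22]
force: [-0.3, 0.1, -0.6]
opening: 0.0579
t: 1.95
tool_pos: [0.3797, 0.1982, 0.1229]
orientation: [-1.56, -0.217, 0.215]
force: [0.2, -0.3, -0.0]
opening: 0.05
t 1.95 cur [0.3797 0.1982 0.1229] 15.8 q6 -1.48 open 0.05 | turn_y -0.0 (other 3.14 ) shift [ -0.8 100.9  -0. ]
```

View pics/w2.png

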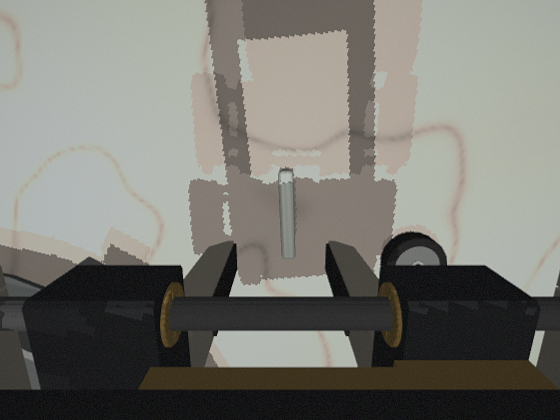

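View pics/t2.png

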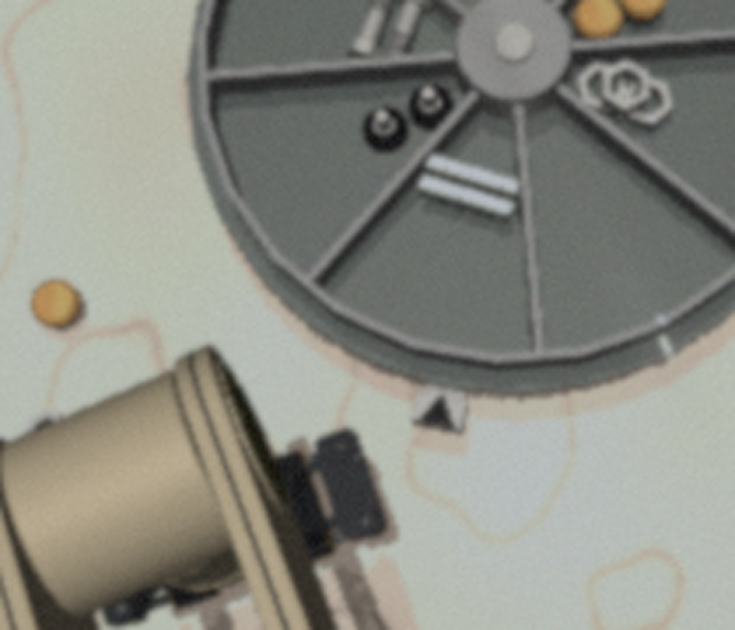

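```bash
python3 -m inch '[[[-1,34,0,0,0,0],[0,34,0,0,0,0],[0,33,0,0,0,0],[0,0,0,0,0,0]]]' 
python3 -m inch '[[[0,0,0,0,0,0],[0,0,0,0,0,0],[0,0,0,0,0,0],[0,0,0,0,0,0],[0,-40,0,0,0,0],[0,-50,0,0,0,0],[0,-30,0,0,0,0]]]' 0 25
python3 - <<'E'
from h import *
a=np.radians(158); go(.75+.186*np.cos(a),-.013+.186*np.sin(a),.145,-22)
c=cam("wrist"); save(c["image"],"w3.png")
E
```

```text
t: 2.55
tool_pos: [0.3756, 0.199, 0.0194]
orientation: [-1.561, -0.212, 0.221]
force: [-0.4, -0.2, -0.3]
opening: 0.05
t: 3.42
tool_pos: [0.3791, 0.1996, 0.1444]
orientation: [-1.559, -0.218, 0.214]
force: [1.5, 0.1, -0.9]
opening: 0.0117
t 3.42 cur [0.3791 0.1996 0.1444] 15.8 q6 -1.48 open 0.0117 | turn_y 0.659 (other -2.48 ) shift [ 2.376e+02  1.000e-01 -5.820e+01]
```

View pics/w3.png

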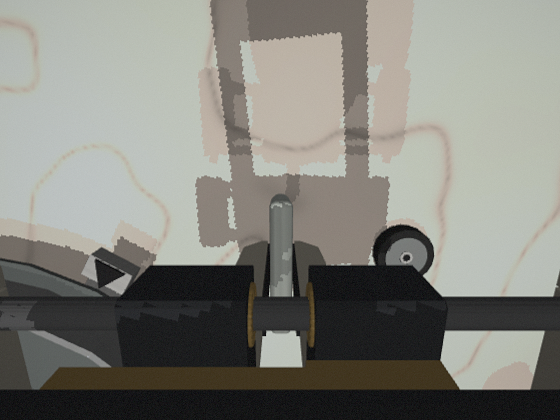

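```bash
python3 -m inch '[[[0,0,0,0,0.165,0],[0,0,0,0,0.165,0],[0,0,0,0,0.165,0],[0,0,0,0,0.164,0]]]' 
python3 -m inch '[[[40,0,-10,0,0,0],[40,0,-10,0,0,0],[40,0,-10,0,0,0],[40,0,-10,0,0,0],[40,0,-9,0,0,0],[37,0,-9,0,0,0],[0,0,0,0,0,0]]]' 
python3 - <<'E'
from h import *
a=np.radians(158); go(.75+.186*np.cos(a),-.013+.186*np.sin(a),.073,-22)
c=cam("wrist"); save(c["image"],"w4.png"); c=cam("top"); save(c["image"],"t4.png",(130,50,390,270),3)
E
```

```text
t: 3.98
tool_pos: [0.378, 0.1992, 0.1413]
orientation: [-1.549, 0.306, -0.305]
force: [-0.3, -0.7, -0.2]
opening: 0.0118
t: 4.85
tool_pos: [0.5773, 0.0551, 0.1409]
orientation: [-1.55, 0.303, -0.303]
force: [0.1, -0.1, -0.4]
opening: 0.0117
t 4.85 cur [0.5773 0.0551 0.1409] -22.1 q6 -1.18 open 0.0117 | turn_y -0.002 (other 3.14 ) shift [-0.4 67.9  1.6]
```

View pics/w4.png

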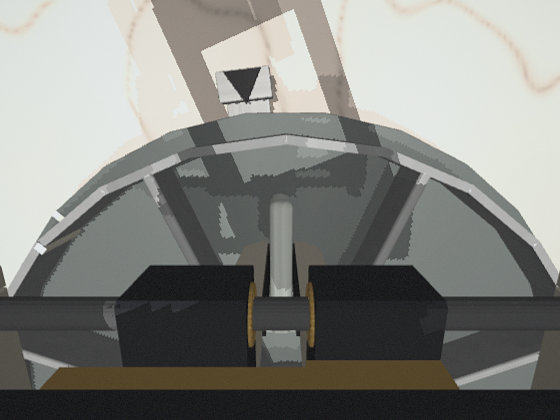

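View pics/t4.png

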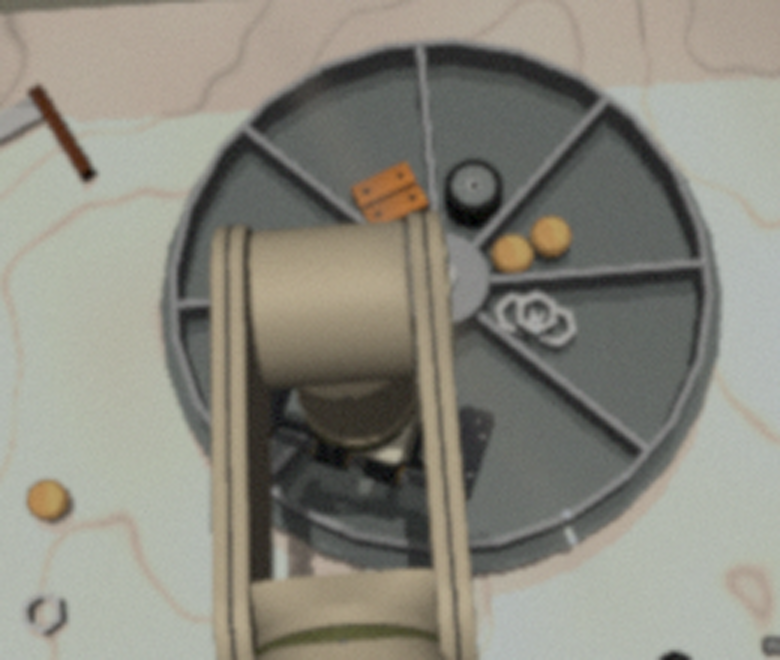

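```bash
python3 -m inch '[[[0,25,1,0,0,0],[0,25,0,0,0,0],[0,12,0,0,0,0],[0,6,0,0,0,0],[0,0,0,0,0,0]]]' 
python3 -m inch '[[[0,0,0,0,0,0],[0,0,0,0,0,0],[0,0,0,0,0,0]]]' 34
python3 -m inch '[[[0,-25,0,0,0,0],[0,-35,0,0,0,0],[0,-10,0,0,0,0],[0,0,0,0,0,0]]]'
python3 - <<'E'
from h import *
c=cam("wrist"); save(c["image"],"w5.png"); c=cam("top"); save(c["image"],"t5.png",(130,50,390,270),3); go(.5,.1,.15,-22)
E
```

```text
t: 5.58
tool_pos: [0.5769, 0.0585, 0.0755]
orientation: [-1.549, 0.299, -0.301]
force: [-3.3, 1.6, 6.0]
opening: 0.0118
t: 5.95
tool_pos: [0.5766, 0.0578, 0.0737]
orientation: [-1.55, 0.301, -0.301]
force: [-0.0, -0.4, -0.5]
opening: 0.0332
t: 6.45
tool_pos: [0.5771, 0.0577, 0.1439]
orientation: [-1.549, 0.3, -0.302]
force: [-0.0, 1.0, -0.1]
opening: 0.0343
t 6.55 cur [0.5758 0.0577 0.142 ] -22.0 q6 -1.18 open 0.0339 | turn_y 0.0 (other -3.14 ) shift [-86.1  -7.8  10.8]
```

View pics/w5.png

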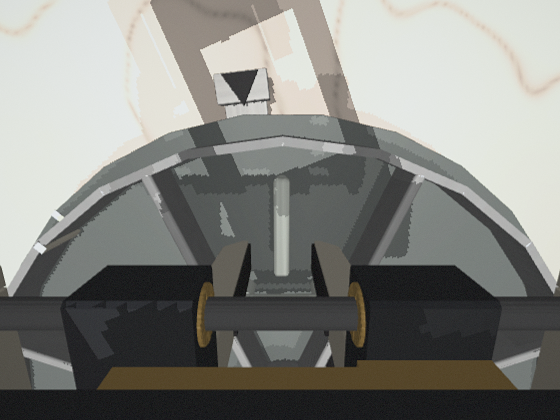

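```bash
cat >> h.py <<'E'
CX,CY=.750,-.013
def arc(angs,r,z,yaw=-22,start=None):
    s=monitor.read_state(); M=R.from_rotvec([0,0,np.radians(yaw)]).as_matrix()@np.array([[1,0,0],[0,0,1],[0,-1,0]]).astype(float)
    P=[s["tool_pos"]]+[np.array([CX+r*np.cos(np.radians(a)),CY+r*np.sin(np.radians(a)),z]) for a in angs]
    acc=np.zeros(3)
    for i in range(1,len(P)):
        t=M.T@(P[i]-P[0])*1000; d=np.round(t-acc); acc+=d; print(angs[i-1],P[i].round(3),d.astype(int).tolist())
E
python3 -c "
from h import *
print(R.from_rotvec(monitor.read_state()['orientation']).as_matrix().round(3))
arc([125,125,130,135,140,145,150,155,160,165,170,175,179.5],.195,.068)"
```

```text
[[ 0.927 -0.002  0.374]
 [-0.374 -0.     0.927]
 [-0.002 -1.    -0.001]]
125 [0.638 0.147 0.068] [24, 74, 106]
125 [0.638 0.147 0.068] [0, 0, 0]
130 [0.625 0.136 0.068] [-8, 0, -15]
135 [0.612 0.125 0.068] [-7, 0, -15]
140 [0.601 0.112 0.068] [-6, 0, -16]
145 [0.59  0.099 0.068] [-5, 0, -16]
150 [0.581 0.084 0.068] [-3, 0, -17]
155 [0.573 0.069 0.068] [-2, 0, -17]
160 [0.567 0.054 0.068] [0, 0, -17]
165 [0.562 0.037 0.068] [1, 0, -17]
170 [0.558 0.021 0.068] [3, 0, -17]
175 [0.556 0.004 0.068] [5, 0, -16]
179.5 [ 0.555 -0.011  0.068] [5, 0, -15]
```

View pics/t5.png

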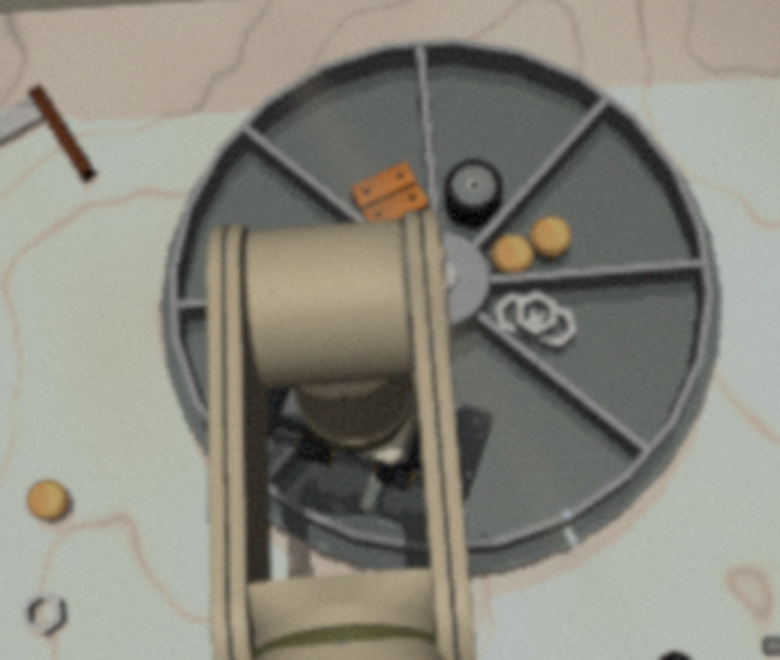

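```bash
python3 -m inch '[[[8,0,35,0,0,0],[8,0,35,0,0,0],[8,0,36,0,0,0],[0,0,0,0,0,0],[0,30,0,0,0,0],[0,30,0,0,0,0],[0,14,0,0,0,0],[0,0,0,0,0,0]]]' 0
python3 -c "
from h import *
arc([130,135,140,145,150,155,160,165,170,175,179.5],.195,.068)"
```

```text
t: 7.55
tool_pos: [0.6371, 0.1463, 0.0678]
orientation: [-1.551, 0.304, -0.299]
force: [-0.7, 0.5, -0.1]
opening: 0.0007
130 [0.625 0.136 0.068] [-8, 0, -14]
135 [0.612 0.125 0.068] [-7, 0, -15]
140 [0.601 0.112 0.068] [-6, 0, -16]
145 [0.59  0.099 0.068] [-5, 0, -17]
150 [0.581 0.084 0.068] [-3, 0, -16]
155 [0.573 0.069 0.068] [-1, 0, -17]
160 [0.567 0.054 0.068] [0, 0, -17]
165 [0.562 0.037 0.068] [1, 0, -17]
170 [0.558 0.021 0.068] [3, 0, -17]
175 [0.556 0.004 0.068] [4, 0, -16]
179.5 [ 0.555 -0.011  0.068] [5, 0, -15]
```

```bash
python3 -m inch '[[[-8,0,-14,0,0,0],[-7,0,-15,0,0,0],[-6,0,-16,0,0,0],[-5,0,-17,0,0,0],[-3,0,-16,0,0,0],[-1,0,-17,0,0,0]]]'
python3 -m inch '[[[0,0,-17,0,0,0],[1,0,-17,0,0,0],[3,0,-17,0,0,0],[4,0,-16,0,0,0],[5,0,-15,0,0,0],[0,0,0,0,0,0]]]'
python3 - <<'E'
from h import *
c=cam("wrist"); save(c["image"],"w6.png")
E
```

```text
t: 8.3
tool_pos: [0.5799, 0.0723, 0.0734]
orientation: [-1.543, 0.292, -0.309]
force: [12.8, 10.5, -4.2]
opening: 0.0005
t: 9.05
tool_pos: [0.5579, -0.0116, 0.0718]
orientation: [-1.549, 0.299, -0.305]
force: [0.2, -0.6, -0.1]
opening: 0.0006
```

View pics/w6.png

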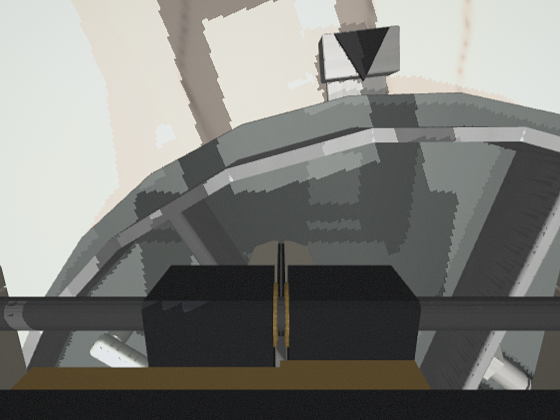

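```bash
python3 -m inch '[[[0,-35,0,0,0,0],[0,-40,0,0,0,0],[0,0,0,0,0,0]]]' 50
python3 -c "
from h import *
go(.387,-.204,.1,-22)"
```

```text
t: 9.48
tool_pos: [0.5593, -0.0108, 0.1494]
orientation: [-1.549, 0.295, -0.307]
force: [0.1, -0.0, -0.9]
opening: 0.0261
t 9.47 cur [ 0.5593 -0.0108  0.1494] -22.0 q6 -1.3 open 0.0261 | turn_y 0.0 (other -3.14 ) shift [ -87.7   48.3 -243.8]
```

```bash
python3 -m inch '[[[-15,0,-41,0,0,0],[-15,0,-41,0,0,0],[-15,8,-41,0,0,0],[-15,20,-41,0,0,0],[-15,20,-41,0,0,0],[-13,0,-39,0,0,0],[0,0,0,0,0,0]]]'
python3 - <<'E'
from h import *
go(.387,-.204,.02,-22)
c=cam("wrist"); save(c["image"],"w7.png"); c=cam("top"); save(c["image"],"t7.png",(130,50,430,310),2.6)
E
```

```text
t: 10.35
tool_pos: [0.3817, -0.205, 0.0958]
orientation: [-1.549, 0.305, -0.302]
force: [0.5, 0.5, -0.1]
opening: 0.0503
t 10.35 cur [ 0.3817 -0.205   0.0958] -22.2 q6 -1.79 open 0.0503 | turn_y -0.003 (other 3.14 ) shift [ 4.7 75.7  3. ]
```

View pics/w7.png

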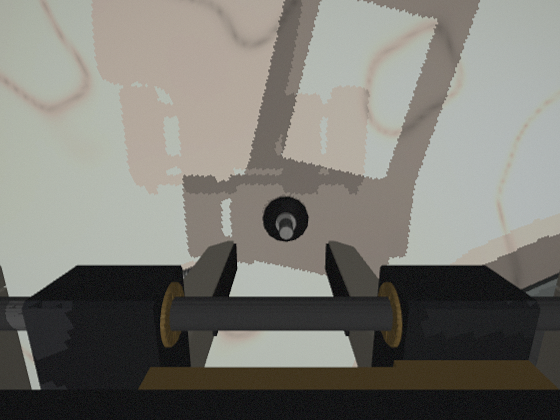

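View pics/t7.png

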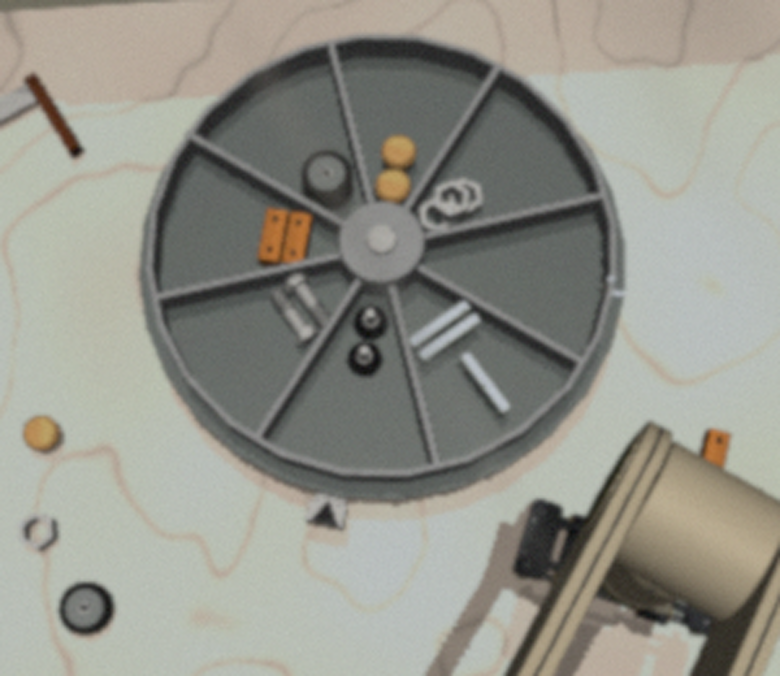

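```bash
cat >> h.py <<'E'
def tray(pts,c,box,k,z=.09):
    o=[]
    for u in pts:
        p=ray(c,np.array(u)/k+box,z)[:2]-[CX,CY]; o.append((round(np.hypot(*p),3),round(np.degrees(np.arctan2(p[1],p[0]))%360,1)))
    print(o)
E
python3 - <<'E'
from h import *
c=cam("wrist"); print(ray(c,(285,219),.006), ray(c,(287,231),.036))
c=cam("top"); tray([(263,437),(434,463),(580,360),(603,197),(497,68),(332,45),(193,135),(160,297)],c,(130,50),2.6)
tray([(326,503)],c,(130,50),2.6,.045)
E
```

```text
[ 0.38790226 -0.20142121  0.006     ] [ 0.38845162 -0.20052233  0.036     ]
[(np.float64(0.241), np.float64(145.5)), (np.float64(0.241), np.float64(188.6)), (np.float64(0.241), np.float64(234.3)), (np.float64(0.243), np.float64(279.0)), (np.float64(0.243), np.float64(324.7)), (np.float64(0.243), np.float64(9.4)), (np.float64(0.243), np.float64(54.1)), (np.float64(0.241), np.float64(99.6))]
[(np.float64(0.276), np.float64(163.5))]
```

```bash
python3 -c "
from h import *
go(.388,-.2015,.020,-22)"
python3 -m inch '[[[2,25,2,0,0,0],[2,25,2,0,0,0],[1,17,1,0,0,0],[0,9,1,0,0,0],[0,0,0,0,0,0]]]' 
python3 -m inch '[[[0,0,0,0,0,0],[0,0,0,0,0,0],[0,0,0,0,0,0],[0,0,0,0,0,0],[0,-35,0,0,0,0],[0,-50,0,0,0,0],[0,-40,0,0,0,0],[0,0,0,0,0,0]]]' 0 25
python3 - <<'E'
from h import *
a=np.radians(166.9); go(.75+.186*np.cos(a),-.013+.186*np.sin(a),.145,-22)
c=cam("wrist"); save(c["image"],"w8.png")
E
```

```text
t 10.55 cur [ 0.3842 -0.2033  0.0967] -21.9 q6 -1.79 open 0.0503 | turn_y 0.001 (other -3.14 ) shift [ 2.9 76.7  3.1]
t: 11.18
tool_pos: [0.3905, -0.1995, 0.0202]
orientation: [-1.549, 0.301, -0.299]
force: [-0.1, -0.1, 0.6]
opening: 0.0501
t: 12.18
tool_pos: [0.3926, -0.2019, 0.1496]
orientation: [-1.553, 0.296, -0.307]
force: [0.3, -0.2, -1.4]
opening: 0.0092
t 12.18 cur [ 0.3926 -0.2019  0.1496] -22.0 q6 -1.78 open 0.0092 | turn_y 0.0 (other -3.14 ) shift [ 76.8   4.7 280.2]
```

View pics/w8.png

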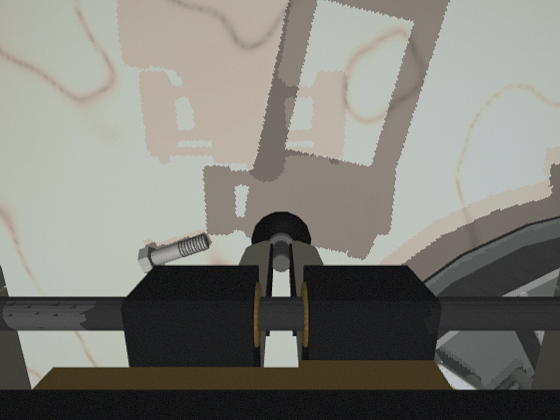

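```bash
python3 -m inch '[[[11,0,40,0,0,0],[11,0,40,0,0,0],[11,0,40,0,0,0],[11,0,40,0,0,0],[11,0,40,0,0,0],[11,0,40,0,0,0],[11,0,40,0,0,0],[0,0,0,0,0,0]]]'
python3 - <<'E'
from h import *
a=np.radians(166.9); go(.75+.186*np.cos(a),-.013+.186*np.sin(a),.0715,-22)
c=cam("wrist"); save(c["image"],"w9.png")
E
```

```text
t: 13.22
tool_pos: [0.5664, 0.0327, 0.1431]
orientation: [-1.55, 0.302, -0.296]
force: [0.4, -1.1, 0.0]
opening: 0.0091
t 13.22 cur [0.5664 0.0327 0.1431] -21.8 q6 -1.22 open 0.0091 | turn_y 0.003 (other -3.14 ) shift [ 3.8 71.6 -2.3]
```

View pics/w9.png

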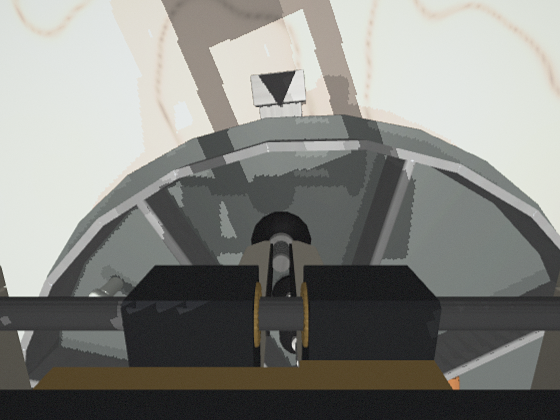

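```bash
python3 -m inch '[[[3,25,-2,0,0,0],[1,25,0,0,0,0],[0,14,0,0,0,0],[0,7,0,0,0,0],[0,0,0,0,0,0]]]' 
python3 -m inch '[[[0,0,0,0,0,0],[0,0,0,0,0,0],[0,0,0,0,0,0]]]' 34
python3 -m inch '[[[0,-25,0,0,0,0],[0,-35,0,0,0,0],[0,-15,0,0,0,0],[0,0,0,0,0,0]]]'
python3 - <<'E'
from h import *
c=cam("wrist"); save(c["image"],"w10.png"); c=cam("top"); save(c["image"],"t10.png",(130,50,390,270),3)
# divider left at ~144.4; push to 186.1
arc([133,133,138,143,148,153,158,163,168,173,177],.195,.068)
E
```

```text
t: 13.9
tool_pos: [0.5714, 0.0277, 0.0772]
orientation: [-1.547, 0.298, -0.305]
force: [-0.4, 5.3, 13.0]
opening: 0.0095
t: 14.28
tool_pos: [0.569, 0.0267, 0.074]
orientation: [-1.55, 0.302, -0.301]
force: [-0.3, 0.0, -0.6]
opening: 0.0323
t: 14.78
tool_pos: [0.5704, 0.027, 0.1505]
orientation: [-1.549, 0.3, -0.303]
force: [0.5, -0.4, -1.0]
opening: 0.0342
133 [0.617 0.13  0.068] [6, 80, 113]
133 [0.617 0.13  0.068] [0, 0, 0]
138 [0.605 0.117 0.068] [-6, 0, -16]
143 [0.594 0.104 0.068] [-5, 0, -16]
148 [0.585 0.09  0.068] [-4, 0, -16]
153 [0.576 0.076 0.068] [-2, 0, -17]
158 [0.569 0.06  0.068] [-1, 0, -17]
163 [0.564 0.044 0.068] [1, 0, -17]
168 [0.559 0.028 0.068] [2, 0, -17]
173 [0.556 0.011 0.068] [4, 0, -17]
177 [ 0.555 -0.003  0.068] [4, 0, -13]
```

View pics/w10.png

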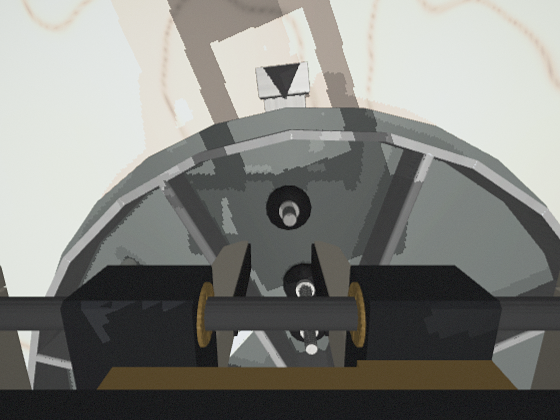

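View pics/t10.png

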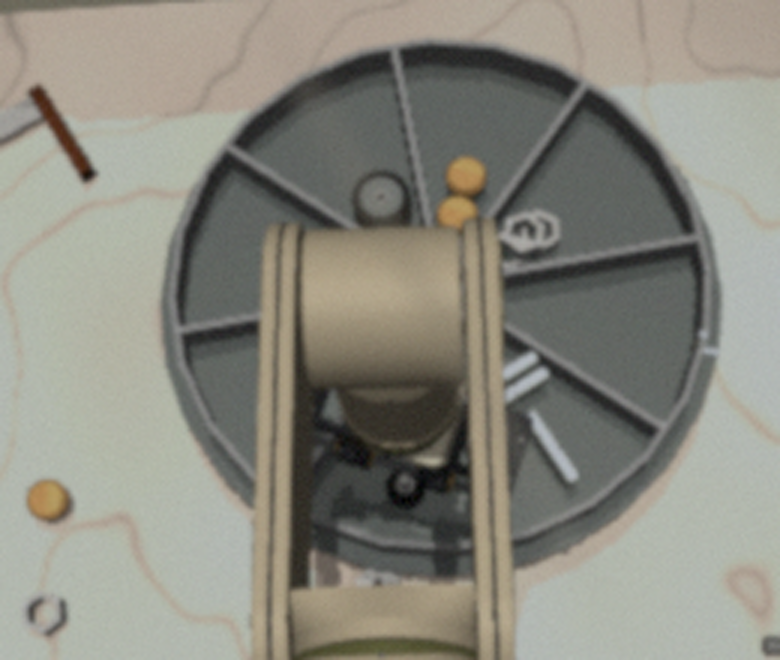

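```bash
python3 - <<'E'
from h import *
c=cam("top"); tray([(660,428),(698,238),(585,87),(395,50),(230,148),(182,330)],c,(130,50),3)
E
```

```text
[(np.float64(0.241), np.float64(230.8)), (np.float64(0.243), np.float64(276.5)), (np.float64(0.241), np.float64(321.4)), (np.float64(0.243), np.float64(6.7)), (np.float64(0.242), np.float64(51.7)), (np.float64(0.242), np.float64(96.6))]
```

```bash
python3 -m inch '[[[3,0,39,0,0,0],[3,0,39,0,0,0],[3,0,38,0,0,0],[0,0,0,0,0,0],[0,30,0,0,0,0],[0,35,0,0,0,0],[0,16,0,0,0,0],[0,0,0,0,0,0]]]' 0
python3 -c "
from h import *
arc([135,140,145,150,155,160,164,168,171,174,177],.195,.068)"
```

```text
t: 15.92
tool_pos: [0.6198, 0.1305, 0.0667]
orientation: [-1.551, 0.304, -0.299]
force: [-0.2, -0.1, -0.0]
opening: 0.0007
135 [0.612 0.125 0.068] [-5, -1, -8]
140 [0.601 0.112 0.068] [-6, 0, -16]
145 [0.59  0.099 0.068] [-5, 0, -16]
150 [0.581 0.084 0.068] [-3, 0, -17]
155 [0.573 0.069 0.068] [-1, 0, -17]
160 [0.567 0.054 0.068] [0, 0, -17]
164 [0.563 0.041 0.068] [1, 0, -14]
168 [0.559 0.028 0.068] [1, 0, -13]
171 [0.557 0.018 0.068] [2, 0, -10]
174 [0.556 0.007 0.068] [3, 0, -10]
177 [ 0.555 -0.003  0.068] [3, 0, -10]
```

```bash
python3 -m inch '[[[-5,0,-8,0,0,0],[-6,0,-16,0,0,0],[-5,0,-16,0,0,0],[-3,0,-17,0,0,0],[-1,0,-17,0,0,0],[0,0,-17,0,0,0]]]'
python3 -m inch '[[[1,0,-14,0,0,0],[1,0,-13,0,0,0],[2,0,-10,0,0,0],[3,0,-10,0,0,0],[3,0,-10,0,0,0],[0,0,0,0,0,0],[0,-40,0,0,0,0],[0,-45,0,0,0,0]]]'
python3 -c "
from h import *
go(.4014,-.322,.12,-93.4)"
```

```text
t: 16.68
tool_pos: [0.5729, 0.0562, 0.0723]
orientation: [-1.544, 0.292, -0.308]
force: [12.8, 11.7, -2.1]
opening: 0.0002
t: 17.68
tool_pos: [0.5552, -0.0023, 0.1529]
orientation: [-1.551, 0.305, -0.298]
force: [2.0, -0.4, 0.6]
opening: 0.0004
t 17.68 cur [ 0.5552 -0.0023  0.1529] -22.0 q6 -1.28 open 0.0004 | turn_y 1.246 (other -1.9 ) shift [ 328.4   31.8 -134.5]
```

```bash
python3 -m inch '[[[0,0,0,0,0.178,0],[0,0,0,0,0.178,0],[0,0,0,0,0.178,0],[0,0,0,0,0.178,0],[0,0,0,0,0.178,0],[0,0,0,0,0.178,0],[0,0,0,0,0.178,0]]]' 50
python3 -m inch '[[[41,0,-17,0,0,0],[41,0,-17,0,0,0],[41,0,-17,0,0,0],[41,0,-17,0,0,0],[41,10,-17,0,0,0],[41,10,-17,0,0,0],[41,10,-17,0,0,0],[41,0,-16,0,0,0]]]'
python3 - <<'E'
from h import *
go(.4014,-.322,.011,-93.4)
c=cam("wrist"); save(c["image"],"w11.png"); c=cam("top"); save(c["image"],"t11.png",(130,50,430,310),2.6)
E
```

```text
t: 18.55
tool_pos: [0.5562, -0.0023, 0.1529]
orientation: [-1.179, 1.258, -1.256]
force: [-0.3, 0.2, -0.1]
opening: 0.0498
t: 19.55
tool_pos: [0.4008, -0.3221, 0.1221]
orientation: [-1.181, 1.255, -1.25]
force: [0.3, -0.1, 0.6]
opening: 0.0499
t 19.55 cur [ 0.4008 -0.3221  0.1221] -93.4 q6 -0.72 open 0.0499 | turn_y 0.0 (other -3.14 ) shift [  0.  111.1   0.8]
```

View pics/w11.png

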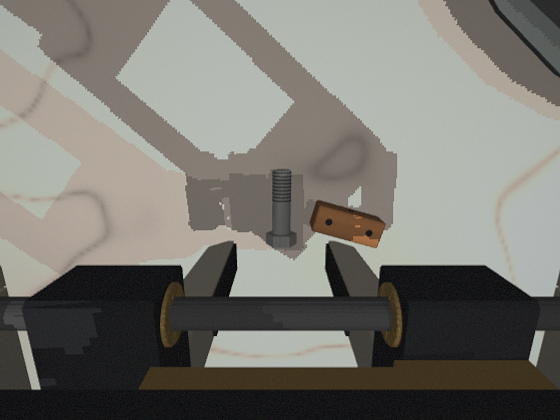

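View pics/t11.png

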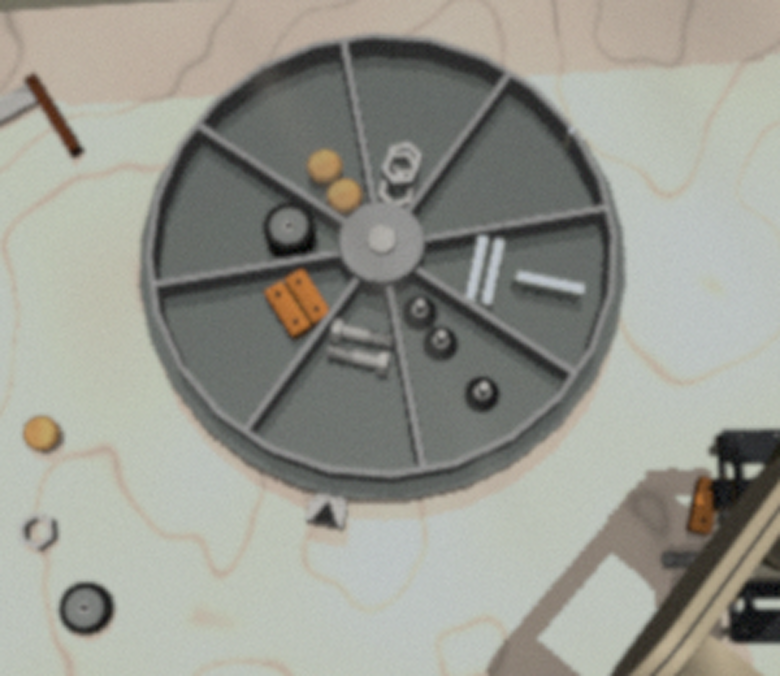

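```bash
python3 - <<'E'
from h import *
c=cam("wrist"); save(c["image"],"w12.png",(230,150,410,280),4.4)
hsv=cv2.cvtColor(c["image"],cv2.COLOR_BGR2HSV); m=cv2.inRange(hsv,(4,110,50),(20,255,255)); m[260:]=0;m[:,:300]=0
n,l,s,ce=cv2.connectedComponentsWithStats(m); print(s,ce)
k=np.argmax(s[1:,4])+1; P=np.argwhere(l==k)[:,::-1].astype(np.float32)
print(cv2.boxPoints(cv2.minAreaRect(P)))
W=np.array([ray(c,p,.02)[:2] for p in cv2.boxPoints(cv2.minAreaRect(P))]); print(W.round(4),W.mean(0))
t=cam("top"); tray([(420,463),(250,430),(570,375),(607,208),(507,75)],t,(130,50),2.6)
E
```

```text
[[     0      0    560    420 233157]
 [   311    197     75     47   2043]] [[278.9092843  209.40555506]
 [346.91532061 220.27851199]]
[[308.39233 225.56154]
 [316.37695 196.28462]
 [386.52307 215.41539]
 [378.53845 244.6923 ]]
[[ 0.4239 -0.3383]
 [ 0.4316 -0.3128]
 [ 0.491  -0.3333]
 [ 0.4846 -0.3597]] [ 0.4577769  -0.33602289]
[(np.float64(0.238), np.float64(185.3)), (np.float64(0.242), np.float64(141.9)), (np.float64(0.241), np.float64(229.7)), (np.float64(0.244), np.float64(275.9)), (np.float64(0.242), np.float64(321.5))]
```

View pics/w12.png

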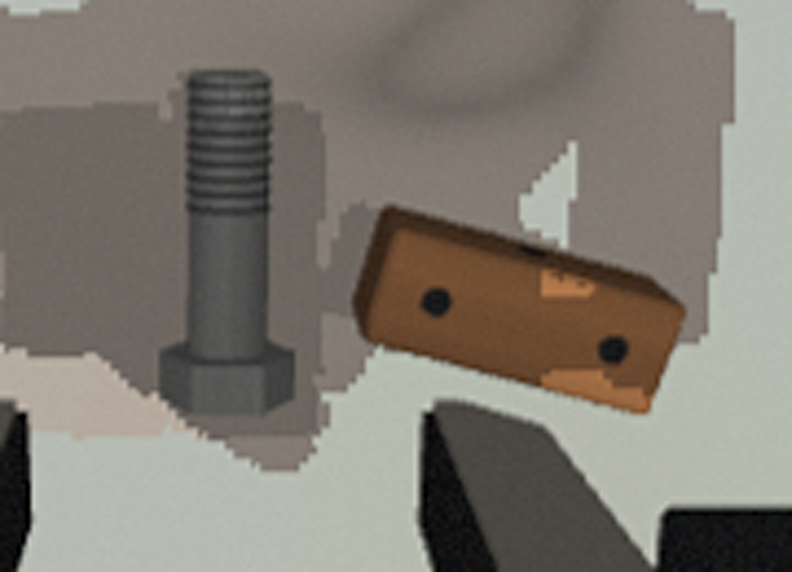

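```bash
python3 -m inch '[[[0,0,0,0,-0.185,0],[0,0,0,0,-0.185,0],[0,0,0,0,-0.185,0],[0,0,0,0,-0.185,0],[0,0,0,0,-0.185,0],[0,0,0,0,-0.185,0],[0,0,0,0,-0.183,0]]]'
python3 -c "
from h import *
go(.457,-.3365,.013,-19.3)"
```

```text
t: 20.62
tool_pos: [0.4032, -0.3201, 0.1234]
orientation: [-1.555, 0.259, -0.258]
force: [0.5, -0.5, -0.8]
opening: 0.05
t 20.62 cur [ 0.4032 -0.3201  0.1234] -18.9 q6 -2.01 open 0.05 | turn_y 0.008 (other -3.13 ) shift [ 56.3 110.4   2.3]
```

```bash
python3 -m inch '[[[28,0,1,0,0,0],[28,20,1,0,0,0],[0,40,0,0,0,0],[0,35,0,0,0,0],[0,15,0,0,0,0],[0,0,0,0,0,0]]]' 
python3 -m inch '[[[0,0,0,0,0,0],[0,0,0,0,0,0],[0,0,0,0,0,0],[0,-25,0,0,0,0],[30,0,0,0,0,0],[40,0,0,0,0,0],[0,20,0,0,0,0],[0,4,0,0,0,0]]]' 0 20
python3 -m inch '[[[0,0,0,0,0,0],[0,0,0,0,0,0],[0,0,0,0,0,0],[0,-50,0,0,0,0],[-25,-50,0,0,0,0],[-40,0,0,0,0,0]]]' 50
python3 - <<'E'
from h import *
go(.4014,-.322,.12,-93.4)
c=cam("wrist"); save(c["image"],"w13.png")
E
```

```text
t: 21.38
tool_pos: [0.4558, -0.3369, 0.0128]
orientation: [-1.553, 0.265, -0.262]
force: [-0.6, 0.8, -0.4]
opening: 0.0504
t: 22.38
tool_pos: [0.522, -0.3611, 0.0143]
orientation: [-1.554, 0.265, -0.264]
force: [-4.2, 4.5, 23.0]
opening: 0.0238
t: 23.12
tool_pos: [0.4634, -0.3423, 0.1204]
orientation: [-1.56, 0.257, -0.271]
force: [-0.5, 0.5, 0.0]
opening: 0.0499
t 23.12 cur [ 0.4634 -0.3423  0.1204] -19.3 q6 -1.96 open 0.0499 | turn_y 1.294 (other -1.85 ) shift [-16.6   0.5 -63.1]
```

View pics/w13.png

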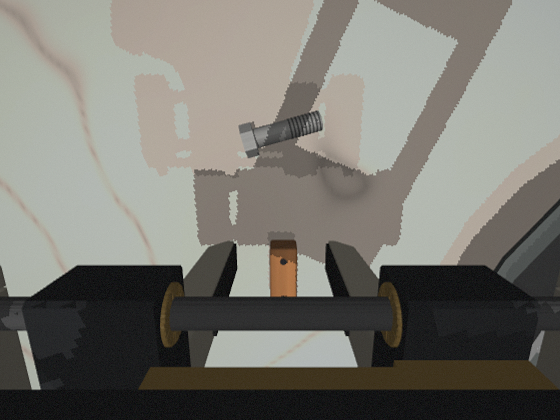

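```bash
python3 - <<'E'
from h import *
c=cam("wrist"); a=ray(c,(321,121),.010); b=ray(c,(243,142),.012); print(a,b,(a+b)/2,np.degrees(np.arctan2(*(a-b)[1::-1])))
E
python3 -m inch '[[[0,0,0,0,0.185,0],[0,0,0,0,0.185,0],[0,0,0,0,0.185,0],[0,0,0,0,0.185,0],[0,0,0,0,0.185,0],[0,0,0,0,0.185,0],[0,0,0,0,0.184,0],[0,0,0,0,0,0]]]'
python3 -c "
from h import *
go(.4014,-.327,.012,-93.4)"
```

```text
[ 0.39763234 -0.28342206  0.01      ] [ 0.39233502 -0.34810091  0.012     ] [ 0.39498368 -0.31576149  0.011     ] 85.31781674875643
t: 24.22
tool_pos: [0.4609, -0.3399, 0.1142]
orientation: [-1.181, 1.253, -1.252]
force: [0.2, 0.6, 0.2]
opening: 0.0501
t 24.23 cur [ 0.4609 -0.3399  0.1142] -93.4 q6 -0.67 open 0.0501 | turn_y 0.0 (other -3.14 ) shift [ -9.3 102.3 -60.2]
```

```bash
python3 -m inch '[[[-6,0,-31,0,0,0],[-6,20,-31,0,0,0],[0,40,0,0,0,0],[0,30,0,0,0,0],[0,12,0,0,0,0],[0,0,0,0,0,0]]]' 
python3 -m inch '[[[0,0,0,0,0,0],[0,0,0,0,0,0],[0,0,0,0,0,0],[0,0,0,0,0,0],[0,-40,0,0,0,0],[0,-50,0,0,0,0],[0,-40,0,0,0,0],[0,0,0,0,0,0]]]' 0 40
python3 - <<'E'
from h import *
a=np.radians(163.7); go(.75+.187*np.cos(a),-.013+.187*np.sin(a),.14,-106)
c=cam("wrist"); save(c["image"],"w14.png")
E
```

```text
t: 24.98
tool_pos: [0.3994, -0.3239, 0.0122]
orientation: [-1.181, 1.253, -1.25]
force: [-0.0, -0.2, 0.4]
opening: 0.0498
t: 25.98
tool_pos: [0.4016, -0.3261, 0.1469]
orientation: [-1.18, 1.247, -1.259]
force: [0.1, -0.6, -1.9]
opening: 0.0148
t 25.98 cur [ 0.4016 -0.3261  0.1469] -93.4 q6 -0.72 open 0.0148 | turn_y 0.219 (other -2.92 ) shift [-398.     5.3   61.5]
```

View pics/w14.png

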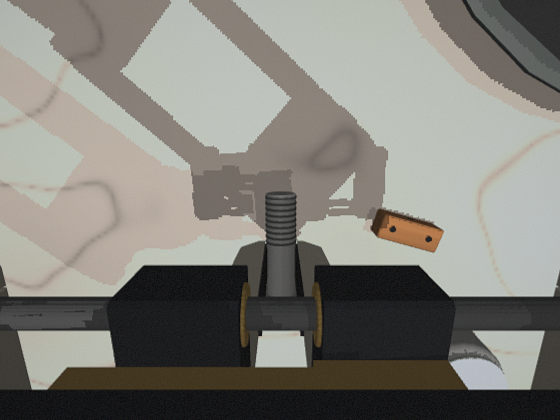

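```bash
python3 -m inch '[[[0,0,0,0,0.11,0],[0,0,0,0,0.11,0],[-40,0,6,0,0,0],[-40,0,6,0,0,0],[-40,0,6,0,0,0],[-40,0,6,0,0,0],[-40,0,6,0,0,0],[-40,0,6,0,0,0]]]'
python3 -m inch '[[[-40,0,6,0,0,0],[-40,0,6,0,0,0],[-40,0,6,0,0,0],[-38,0,6,0,0,0],[0,0,0,0,0,0]]]'
python3 - <<'E'
from h import *
a=np.radians(163.7); go(.75+.187*np.cos(a),-.013+.187*np.sin(a),.064,-106)
c=cam("wrist"); save(c["image"],"w15.png")
E
```

```text
t: 27.02
tool_pos: [0.4996, -0.1019, 0.1403]
orientation: [-1.066, 1.415, -1.41]
force: [0.7, -0.3, -1.3]
opening: 0.0149
t: 27.65
tool_pos: [0.5665, 0.044, 0.1401]
orientation: [-1.068, 1.413, -1.408]
force: [0.3, -0.5, -1.1]
opening: 0.015
t 27.65 cur [0.5665 0.044  0.1401] -105.9 q6 0.26 open 0.015 | turn_y 0.002 (other -3.14 ) shift [ 3.2 76.1  5.4]
```

View pics/w15.png

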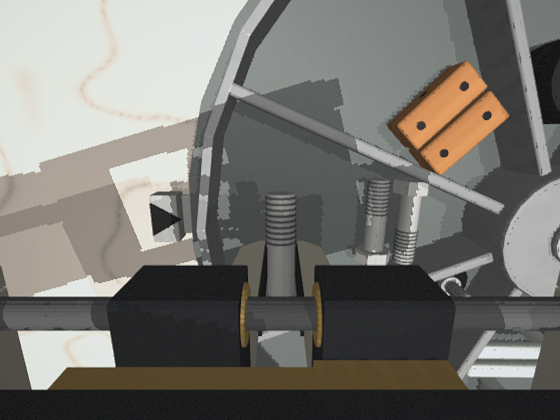

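```bash
python3 -m inch '[[[3,25,5,0,0,0],[0,25,0,0,0,0],[0,17,0,0,0,0],[0,7,0,0,0,0],[0,0,0,0,0,0]]]' 
python3 -m inch '[[[0,0,0,0,0,0],[0,0,0,0,0,0],[0,0,0,0,0,0]]]' 32
python3 -m inch '[[[0,-25,0,0,0,0],[0,-35,0,0,0,0],[0,-20,0,0,0,0],[0,0,0,0,0,0]]]'
python3 - <<'E'
from h import *
c=cam("wrist"); save(c["image"],"w16.png")
go(CX+.195*np.cos(np.radians(131)),CY+.195*np.sin(np.radians(131)),.068,-22)
E
```

```text
t: 28.32
tool_pos: [0.571, 0.0371, 0.0683]
orientation: [-1.064, 1.413, -1.412]
force: [-0.8, 0.8, -0.9]
opening: 0.0148
t: 28.7
tool_pos: [0.5719, 0.0375, 0.0694]
orientation: [-1.062, 1.411, -1.413]
force: [-0.4, 0.3, -0.6]
opening: 0.0317
t: 29.2
tool_pos: [0.5727, 0.0374, 0.1507]
orientation: [-1.06, 1.409, -1.414]
force: [-0.1, 0.2, -0.1]
opening: 0.0319
t 29.25 cur [0.5717 0.0374 0.1489] -106.0 q6 0.26 open 0.0317 | turn_y -1.467 (other 1.67 ) shift [ 10.5  81.  108.5]
```

View pics/w16.png

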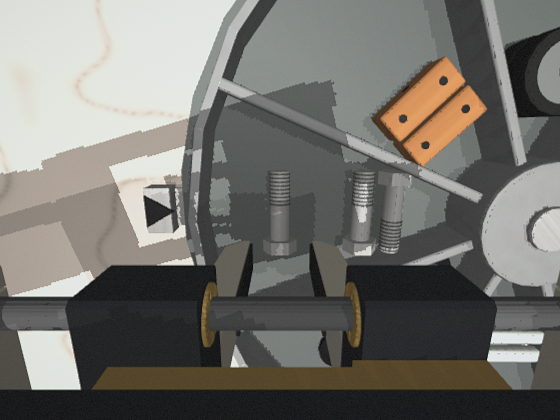

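```bash
python3 -c "
from h import *
arc([132,132,137,142,147,152,157,162,166,170,173,176,179,180.5],.195,.068,-106)"
```

```text
132 [0.62  0.132 0.068] [-104, 81, 20]
132 [0.62  0.132 0.068] [0, 0, 0]
137 [0.607 0.12  0.068] [15, 0, -8]
142 [0.596 0.107 0.068] [15, 0, -7]
147 [0.586 0.093 0.068] [16, 0, -6]
152 [0.578 0.079 0.068] [17, 0, -4]
157 [0.571 0.063 0.068] [17, 0, -3]
162 [0.565 0.047 0.068] [17, 0, -2]
166 [0.561 0.034 0.068] [13, 0, 0]
170 [0.558 0.021 0.068] [14, 0, 1]
173 [0.556 0.011 0.068] [10, 0, 2]
176 [0.555 0.001 0.068] [10, 0, 2]
179 [ 0.555 -0.01   0.068] [10, 0, 2]
180.5 [ 0.555 -0.015  0.068] [5, 0, 1]
```

Then on to the block (x≈0.523, y≈−0.3605, yaw −19.3).

```bash
python3 -m inch '[[[-35,0,7,0,0,0],[-35,0,7,0,0,0],[-34,0,6,0,0,0],[0,0,0,0,0,0],[0,30,0,0,0,0],[0,35,0,0,0,0],[0,16,0,0,0,0],[0,0,0,0,0,0]]]' 0
python3 -m inch '[[[15,0,-8,0,0,0],[15,0,-7,0,0,0],[16,0,-6,0,0,0],[17,0,-4,0,0,0],[17,0,-3,0,0,0],[17,0,-2,0,0,0],[13,0,0,0,0,0],[14,0,1,0,0,0]]]'
python3 -m inch '[[[10,0,2,0,0,0],[10,0,2,0,0,0],[10,0,2,0,0,0],[5,0,1,0,0,0],[0,0,0,0,0,0],[-6,-40,0,0,0,0],[0,-45,0,0,0,0]]]'
python3 -c "
from h import *
go(.523,-.3605,.12,-19.3)"
```

```text
t: 30.25
tool_pos: [0.6176, 0.131, 0.0656]
orientation: [-1.067, 1.415, -1.412]
force: [-0.4, -0.2, -0.5]
opening: 0.0005
t: 31.25
tool_pos: [0.5608, 0.0219, 0.0711]
orientation: [-1.055, 1.407, -1.413]
force: [5.5, 7.4, -0.3]
opening: 0.0005
t: 32.12
tool_pos: [0.5546, -0.0086, 0.1522]
orientation: [-1.066, 1.415, -1.411]
force: [1.6, -0.3, 0.7]
opening: -0.0002
t 32.12 cur [ 0.5546 -0.0086  0.1522] -106.0 q6 0.17 open -0.0002 | turn_y -1.514 (other 1.63 ) shift [  86.4   33.4 -342.4]
```

```bash
python3 -m inch '[[[0,0,0,0,-0.189,0]]]' ; python3 -m inch '[[[0,0,0,0,-0.188,0],[0,0,0,0,-0.188,0],[0,0,0,0,-0.188,0],[0,0,0,0,-0.188,0],[0,0,0,0,-0.188,0],[0,0,0,0,-0.188,0],[0,0,0,0,-0.188,0],[0,0,0,0,-0.188,0]]]' 50
python3 -c "
from h import *
go(.523,-.3605,.12,-19.3)"
```

```text
t: 33.12
tool_pos: [0.5555, -0.0089, 0.1522]
orientation: [-1.554, 0.271, -0.27]
force: [-0.4, -0.3, -0.2]
opening: 0.0501
t 33.12 cur [ 0.5555 -0.0089  0.1522] -19.7 q6 -1.33 open 0.0501 | turn_y -0.008 (other 3.13 ) shift [  85.5   32.3 -342.6]refused, turn out of range in row 1
```

```bash
python3 -m inch '[[[11,0,-43,0,-0.008,0],[11,0,-43,0,0,0],[11,0,-43,0,0,0],[11,0,-43,0,0,0],[11,8,-43,0,0,0],[11,8,-43,0,0,0],[11,8,-43,0,0,0],[9,8,-42,0,0,0]]]'
python3 - <<'E'
from h import *
go(.523,-.3605,.013,-19.3)
c=cam("wrist"); save(c["image"],"w17.png"); c=cam("top"); save(c["image"],"t17.png",(130,50,430,310),2.6)
E
```

```text
t: 34.12
tool_pos: [0.5208, -0.3622, 0.12]
orientation: [-1.554, 0.269, -0.268]
force: [1.8, 0.4, 0.6]
opening: 0.0498
t 34.12 cur [ 0.5208 -0.3622  0.12  ] -19.6 q6 -1.92 open 0.0498 | turn_y -0.006 (other 3.14 ) shift [  1.6 107.    2.3]
```

View pics/w17.png

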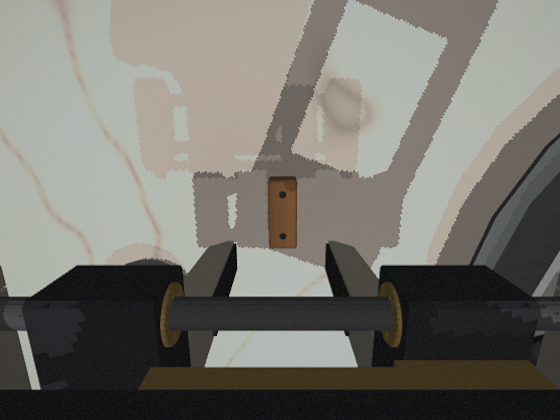

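View pics/t17.png

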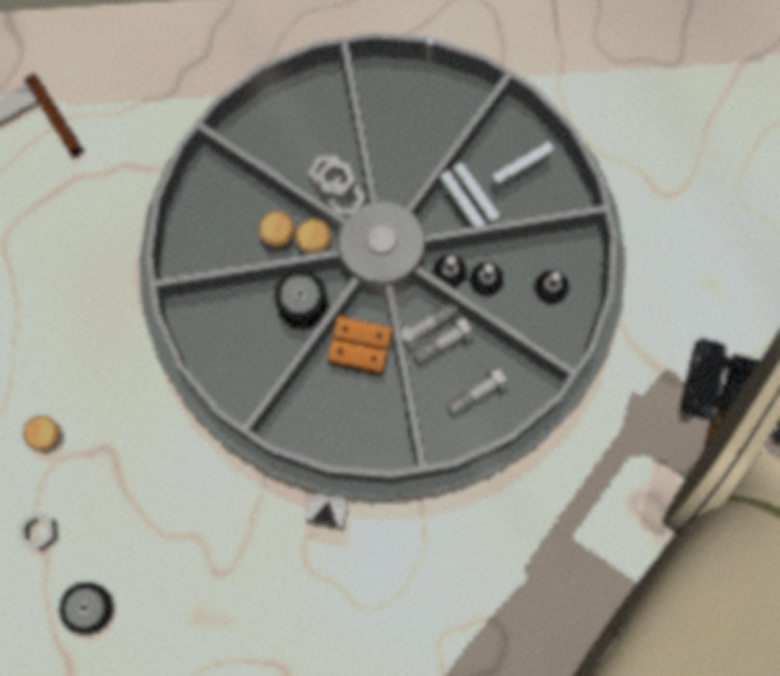

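```bash
python3 -m inch '[[[2,40,2,0,0,0],[0,40,0,0,0,0],[0,17,0,0,0,0],[0,9,0,0,0,0],[0,0,0,0,0,0]]]' 
python3 -m inch '[[[0,0,0,0,0,0],[0,0,0,0,0,0],[0,0,0,0,0,0],[0,-40,0,0,0,0],[0,-50,0,0,0,0],[0,-35,0,0,0,0],[0,0,0,0,0,0]]]' 0 25
python3 - <<'E'
from h import *
a=np.radians(163.7); go(.75+.187*np.cos(a),-.013+.187*np.sin(a),.14,-16.3)
E
```

```text
t: 34.85
tool_pos: [0.5242, -0.3598, 0.0152]
orientation: [-1.554, 0.268, -0.269]
force: [0.1, -0.3, -0.1]
opening: 0.05
t: 35.72
tool_pos: [0.5259, -0.3616, 0.1444]
orientation: [-1.558, 0.264, -0.274]
force: [-0.5, -0.0, 0.1]
opening: 0.0239
t 35.73 cur [ 0.5259 -0.3616  0.1444] -19.6 q6 -1.91 open 0.0239 | turn_y -0.058 (other 3.08 ) shift [-69.7   2.9 397.5]
```

```bash
python3 -m inch '[[[0,0,0,0,-0.058,0],[-7,0,40,0,0,0],[-7,0,40,0,0,0],[-7,0,40,0,0,0],[-7,0,40,0,0,0],[-7,0,40,0,0,0],[-7,0,40,0,0,0],[-7,0,40,0,0,0]]]'
python3 -m inch '[[[-7,0,40,0,0,0],[-7,0,40,0,0,0],[-7,0,38,0,0,0],[0,0,0,0,0,0]]]'
python3 - <<'E'
from h import *
a=np.radians(163.7); go(.75+.187*np.cos(a),-.013+.187*np.sin(a),.067,-16.3)
c=cam("wrist"); save(c["image"],"w18.png")
E
```

```text
t: 36.72
tool_pos: [0.5545, -0.0758, 0.138]
orientation: [-1.559, 0.225, -0.222]
force: [0.4, 0.1, -0.5]
opening: 0.0237
t: 37.22
tool_pos: [0.5675, 0.0443, 0.138]
orientation: [-1.559, 0.223, -0.219]
force: [-0.4, -0.9, -0.9]
opening: 0.0242
t 37.23 cur [0.5675 0.0443 0.138 ] -16.1 q6 -1.3 open 0.0242 | turn_y 0.003 (other -3.14 ) shift [ 4.4 71.  -3.8]
```

View pics/w18.png

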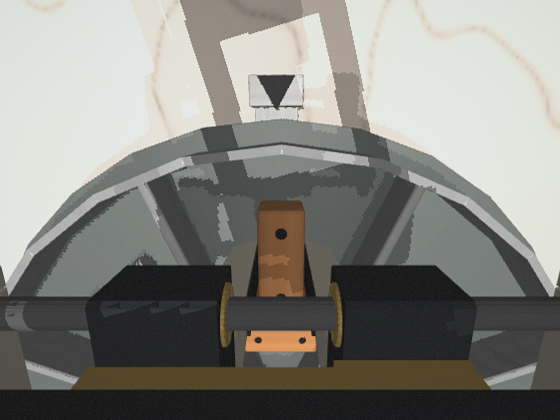

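```bash
python3 -m inch '[[[2,25,-4,0,0,0],[1,25,0,0,0,0],[0,14,0,0,0,0],[0,7,0,0,0,0],[0,0,0,0,0,0]]]' 
python3 -m inch '[[[0,0,0,0,0,0],[0,0,0,0,0,0],[0,0,0,0,0,0]]]' 42
python3 -m inch '[[[0,-25,0,0,0,0],[0,-35,0,0,0,0],[0,-20,0,0,0,0],[0,0,0,0,0,0]]]'
python3 - <<'E'
from h import *
c=cam("wrist"); save(c["image"],"w19.png")
arc([131,131,135,140,145,150,155,160,164,168,171,174,177],.195,.068,-16.3)
E
```

```text
t: 37.9
tool_pos: [0.57, 0.0368, 0.0685]
orientation: [-1.559, 0.224, -0.223]
force: [0.3, -0.2, -1.0]
opening: 0.0238
t: 38.28
tool_pos: [0.5706, 0.0372, 0.0693]
orientation: [-1.559, 0.223, -0.224]
force: [0.1, -0.6, -0.3]
opening: 0.0416
t: 38.78
tool_pos: [0.5716, 0.0371, 0.1506]
orientation: [-1.559, 0.22, -0.227]
force: [-0.2, 0.3, -0.0]
opening: 0.042
131 [0.622 0.134 0.068] [22, 81, 108]
131 [0.622 0.134 0.068] [0, 0, 0]
135 [0.612 0.125 0.068] [-7, 0, -12]
140 [0.601 0.112 0.068] [-7, 0, -15]
145 [0.59  0.099 0.068] [-6, 0, -16]
150 [0.581 0.084 0.068] [-5, 0, -17]
155 [0.573 0.069 0.068] [-3, 0, -16]
160 [0.567 0.054 0.068] [-2, 0, -17]
164 [0.563 0.041 0.068] [-1, 0, -14]
168 [0.559 0.028 0.068] [1, 0, -13]
171 [0.557 0.018 0.068] [1, 0, -11]
174 [0.556 0.007 0.068] [1, 0, -10]
177 [ 0.555 -0.003  0.068] [3, 0, -10]
```

View pics/w19.png

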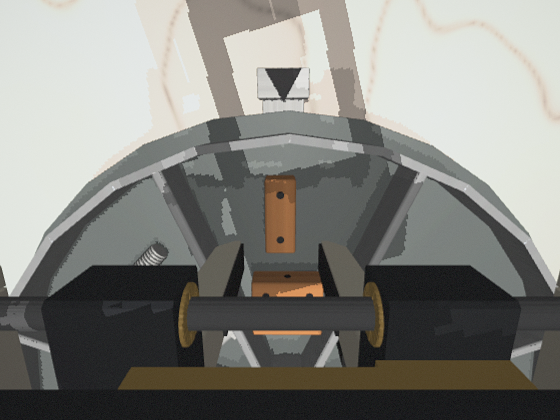

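Block placed between stock and rim. Next click.

```bash
python3 -m inch '[[[7,0,36,0,0,0],[7,0,36,0,0,0],[8,0,36,0,0,0],[0,0,0,0,0,0],[0,30,0,0,0,0],[0,35,0,0,0,0],[0,16,0,0,0,0],[0,0,0,0,0,0]]]' 0
python3 -m inch '[[[-7,0,-12,0,0,0],[-7,0,-15,0,0,0],[-6,0,-16,0,0,0],[-5,0,-17,0,0,0],[-3,0,-16,0,0,0],[-2,0,-17,0,0,0]]]'
python3 -m inch '[[[-1,0,-14,0,0,0],[1,0,-13,0,0,0],[1,0,-11,0,0,0],[1,0,-10,0,0,0],[3,0,-10,0,0,0],[0,0,0,0,0,0],[0,-40,5,0,0,0],[0,-45,0,0,0,0]]]'
python3 -c "
from h import *
go(.396,.327,.11,-16.3)"
```

```text
t: 39.83
tool_pos: [0.6199, 0.1338, 0.0656]
orientation: [-1.56, 0.227, -0.221]
force: [0.9, -0.2, 0.6]
opening: 0.0006
t: 40.58
tool_pos: [0.5709, 0.0552, 0.0715]
orientation: [-1.554, 0.214, -0.231]
force: [15.1, 13.1, -3.0]
opening: 0.0004
t: 41.58
tool_pos: [0.5553, 0.0017, 0.152]
orientation: [-1.56, 0.226, -0.221]
force: [0.3, -0.5, 0.8]
opening: 0.0004
t 41.58 cur [0.5553 0.0017 0.152 ] -16.3 q6 -1.38 open 0.0004 | turn_y -0.0 (other 3.14 ) shift [-244.    42.6  267.6]
```

```bash
python3 -m inch '[[[-31,0,34,0,0,0],[-31,0,34,0,0,0],[-31,0,34,0,0,0],[-31,0,34,0,0,0],[-30,0,33,0,0,0],[-30,10,33,0,0,0],[-30,15,33,0,0,0],[-30,15,33,0,0,0]]]' 82
python3 - <<'E'
from h import *
c=cam("wrist"); save(c["image"],"w20.png"); go(.396,.327,.011,-16.3);
t=cam("top"); save(t["image"],"t20.png",(100,50,400,310),2.6)
E
```

```text
t: 42.58
tool_pos: [0.3968, 0.3283, 0.112]
orientation: [-1.56, 0.224, -0.223]
force: [-0.2, 0.6, 0.2]
opening: 0.0755
t 42.62 cur [0.3933 0.3315 0.1097] -16.2 q6 -0.69 open 0.079 | turn_y 0.001 (other -3.14 ) shift [ 4.3 98.7 -3.4]
```

View pics/w20.png

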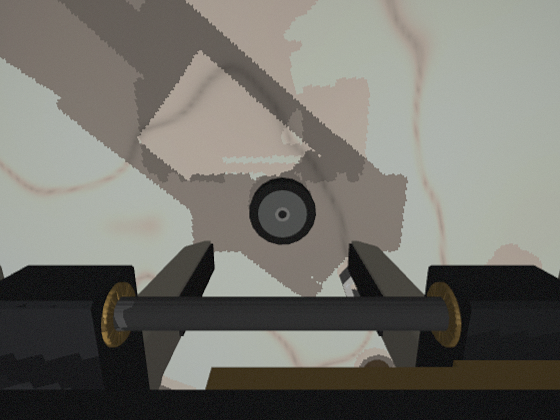

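View pics/t20.png

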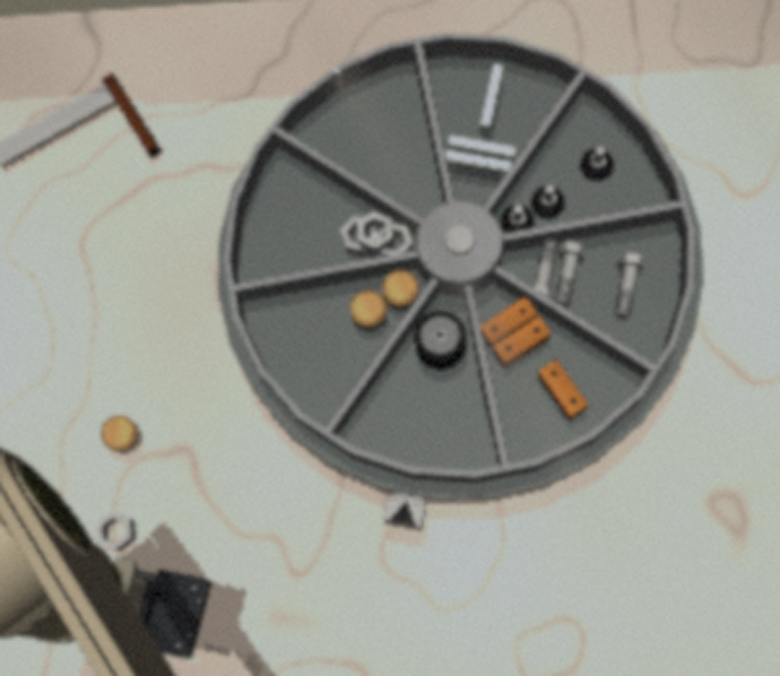

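```bash
python3 - <<'E'
from h import *
c=cam("wrist"); p=ray(c,(282,213),.02); print(p); go(p[0],p[1],.011,-16.3)
E
```

```text
[0.39250314 0.33100001 0.02      ]
t 42.73 cur [0.3957 0.328  0.1111] -16.1 q6 -0.7 open 0.0817 | turn_y 0.003 (other -3.14 ) shift [ -3.7 100.1   2.2]
```

```bash
python3 -m inch '[[[-1,40,1,0,0,0],[0,35,0,0,0,0],[0,15,0,0,0,0],[0,9,0,0,0,0],[0,0,0,0,0,0]]]' 
python3 -m inch '[[[0,0,0,0,0,0],[0,0,0,0,0,0],[0,0,0,0,0,0],[0,-40,0,0,0,0],[0,-50,0,0,0,0],[0,-35,0,0,0,0],[0,0,0,0,0,0]]]' 0 25
python3 - <<'E'
from h import *
a=np.radians(163.7); go(.75+.190*np.cos(a),-.013+.190*np.sin(a),.14,-16.3)
E
```

```text
t: 43.35
tool_pos: [0.3975, 0.3284, 0.014]
orientation: [-1.559, 0.224, -0.224]
force: [0.2, -0.5, 0.3]
opening: 0.0819
t: 44.22
tool_pos: [0.3991, 0.33, 0.1426]
orientation: [-1.554, 0.219, -0.227]
force: [0.5, 0.1, -0.3]
opening: 0.0552
t 44.23 cur [0.3991 0.33   0.1426] -16.3 q6 -0.69 open 0.0552 | turn_y -0.0 (other 3.14 ) shift [ 243.     2.4 -230.8]
```

```bash
python3 -m inch '[[[31,0,-29,0,0,0],[31,0,-29,0,0,0],[31,0,-29,0,0,0],[30,0,-29,0,0,0],[30,0,-29,0,0,0],[30,0,-29,0,0,0],[30,0,-29,0,0,0],[30,0,-28,0,0,0]]]'
python3 -m inch '[[[0,0,0,0,0,0]]]'
python3 - <<'E'
from h import *
a=np.radians(163.7); go(.75+.190*np.cos(a),-.013+.190*np.sin(a),.0655,-16.3)
c=cam("wrist"); save(c["image"],"w21.png")
E
```

```text
t: 45.22
tool_pos: [0.565, 0.0373, 0.1369]
orientation: [-1.559, 0.225, -0.222]
force: [0.1, 0.6, -1.0]
opening: 0.0556
t: 45.35
tool_pos: [0.5654, 0.0361, 0.1369]
orientation: [-1.56, 0.227, -0.225]
force: [-0.5, 0.5, -1.0]
opening: 0.0554
t 45.35 cur [0.5654 0.0361 0.1369] -16.5 q6 -1.31 open 0.0554 | turn_y -0.003 (other 3.14 ) shift [ 1.1 71.4  4.7]
```

View pics/w21.png

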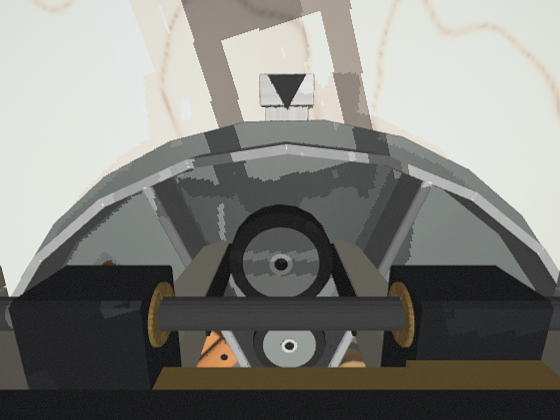

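```bash
python3 -m inch '[[[1,25,4,0,0,0],[0,25,0,0,0,0],[0,14,0,0,0,0],[0,7,0,0,0,0],[0,0,0,0,0,0]]]' 
python3 -m inch '[[[0,0,0,0,0,0],[0,0,0,0,0,0],[0,0,0,0,0,0]]]' 72
python3 -m inch '[[[0,-25,0,0,0,0],[0,-35,0,0,0,0],[0,-22,0,0,0,0],[0,0,0,0,0,0]]]'
python3 - <<'E'
from h import *
c=cam("wrist"); save(c["image"],"w22.png")
arc([131,131,135,140,145,150,155,160,164,168,171,174,177],.195,.068,-16.3)
E
```

```text
t: 46.02
tool_pos: [0.5672, 0.0424, 0.0675]
orientation: [-1.559, 0.224, -0.223]
force: [0.2, 0.0, 0.3]
opening: 0.0555
t: 46.4
tool_pos: [0.5679, 0.042, 0.0683]
orientation: [-1.559, 0.223, -0.224]
force: [-0.5, -0.7, 0.3]
opening: 0.0716
t: 46.9
tool_pos: [0.5691, 0.042, 0.1521]
orientation: [-1.559, 0.22, -0.227]
force: [0.2, -0.1, 0.4]
opening: 0.0717
131 [0.622 0.134 0.068] [26, 82, 104]
131 [0.622 0.134 0.068] [0, 0, 0]
135 [0.612 0.125 0.068] [-7, 0, -12]
140 [0.601 0.112 0.068] [-7, 0, -15]
145 [0.59  0.099 0.068] [-7, 0, -16]
150 [0.581 0.084 0.068] [-4, 0, -17]
155 [0.573 0.069 0.068] [-4, 0, -16]
160 [0.567 0.054 0.068] [-2, 0, -17]
164 [0.563 0.041 0.068] [0, 0, -14]
168 [0.559 0.028 0.068] [1, 0, -13]
171 [0.557 0.018 0.068] [1, 0, -11]
174 [0.556 0.007 0.068] [1, 0, -10]
177 [ 0.555 -0.003  0.068] [2, 0, -10]
```

View pics/w22.png

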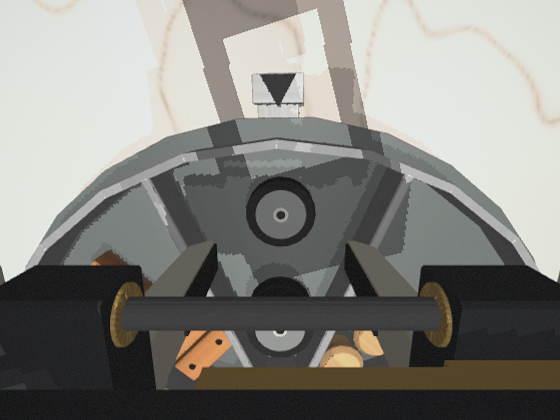

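```bash
python3 -m inch '[[[9,0,35,0,0,0],[9,0,35,0,0,0],[8,0,34,0,0,0],[0,0,0,0,0,0],[0,30,0,0,0,0],[0,35,0,0,0,0],[0,17,0,0,0,0],[0,0,0,0,0,0]]]' 0
python3 -m inch '[[[-7,0,-12,0,0,0],[-7,0,-15,0,0,0],[-7,0,-16,0,0,0],[-4,0,-17,0,0,0],[-4,0,-16,0,0,0],[-2,0,-17,0,0,0]]]'
python3 -m inch '[[[0,0,-14,0,0,0],[1,0,-13,0,0,0],[1,0,-11,0,0,0],[1,0,-10,0,0,0],[2,0,-10,0,0,0],[0,0,0,0,0,0],[0,-40,5,0,0,0],[0,-45,0,0,0,0]]]'
python3 - <<'E'
from h import *
go(.586,.370,.12,-16.3)
t=cam("top"); save(t["image"],"t22.png",(100,50,400,310),2.6)
E
```

```text
t: 47.95
tool_pos: [0.6198, 0.1338, 0.0655]
orientation: [-1.56, 0.227, -0.221]
force: [0.2, -0.3, 0.7]
opening: 0.001
t: 48.7
tool_pos: [0.57, 0.0554, 0.0716]
orientation: [-1.554, 0.214, -0.232]
force: [13.7, 11.7, -3.1]
opening: 0.0005
t: 49.7
tool_pos: [0.5543, 0.0021, 0.1521]
orientation: [-1.56, 0.226, -0.221]
force: [1.1, 0.7, 0.4]
opening: 0.0005
t 49.7 cur [0.5543 0.0021 0.1521] -16.3 q6 -1.37 open 0.0005 | turn_y -0.0 (other 3.14 ) shift [-72.7  32.  362.1]
```

View pics/t22.png

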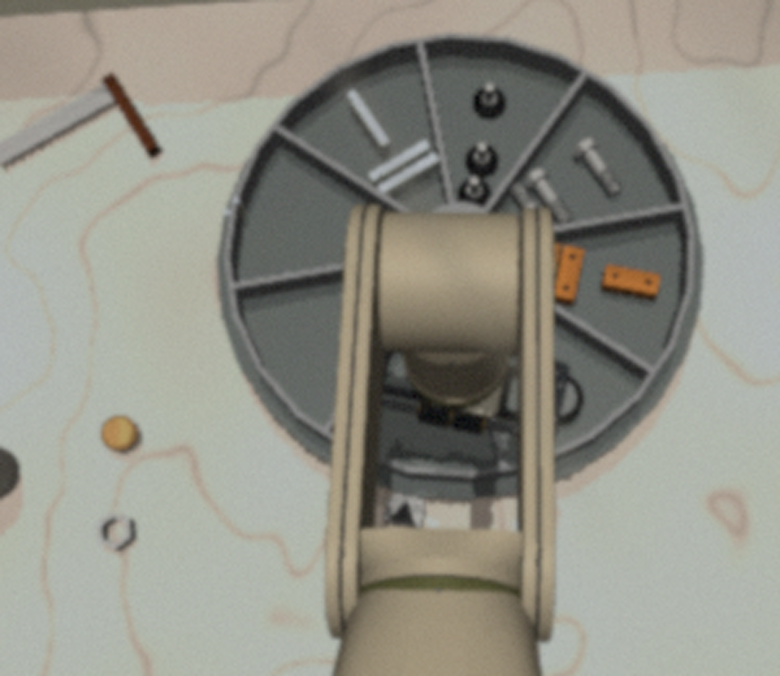

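```bash
python3 -m inch '[[[0,0,0,0,0.174,0],[0,0,0,0,0.174,0],[0,0,0,0,0.174,0],[0,0,0,0,0.174,0],[0,0,0,0,0.174,0],[0,0,0,0,0.174,0]]]' 64
python3 - <<'E'
from h import *
go(.586,.370,.11,-76)
E
```

```text
t: 50.5
tool_pos: [0.5553, 0.0018, 0.1521]
orientation: [-1.313, 1.034, -1.033]
force: [0.7, 0.1, -0.9]
opening: 0.0561
t 50.5 cur [0.5553 0.0018 0.1521] -76.5 q6 -0.33 open 0.0561 | turn_y -0.008 (other 3.13 ) shift [-349.8   42.   118.9]
```

```bash
python3 -m inch '[[[-44,0,15,0,0,0],[-44,0,15,0,0,0],[-44,0,15,0,0,0],[-44,0,15,0,0,0],[-44,0,15,0,0,0],[-44,8,15,0,0,0],[-43,16,15,0,0,0],[-43,16,14,0,0,0]]]'
python3 -m inch '[[[0,0,0,0,0,0]]]'
python3 - <<'E'
from h import *
c=cam("wrist"); save(c["image"],"w23.png");  go(.586,.370,.02,-76)
E
```

```text
t: 51.5
tool_pos: [0.5871, 0.3716, 0.1116]
orientation: [-1.315, 1.029, -1.029]
force: [0.4, 0.4, 0.1]
opening: 0.0639
t: 51.62
tool_pos: [0.585, 0.3725, 0.1091]
orientation: [-1.32, 1.029, -1.025]
force: [-0.3, 0.5, -0.1]
opening: 0.064
t 51.67 cur [0.5859 0.371  0.1104] -76.0 q6 0.25 open 0.0639 | turn_y 0.0 (other -3.14 ) shift [ 0.8 90.4  0.2]
```

View pics/w23.png

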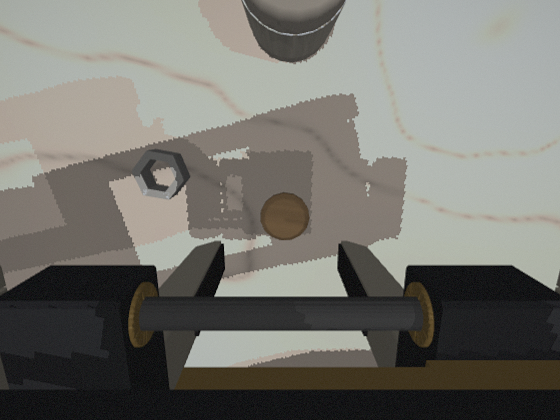

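```bash
python3 -m inch '[[[1,40,0,0,0,0],[0,30,0,0,0,0],[0,13,0,0,0,0],[0,7,0,0,0,0],[0,0,0,0,0,0]]]' 
python3 -m inch '[[[0,0,0,0,0,0],[0,0,0,0,0,0],[0,0,0,0,0,0],[0,-40,0,0,0,0],[0,-50,0,0,0,0],[0,-35,0,0,0,0],[0,0,0,0,0,0]]]' 0 25
python3 - <<'E'
from h import *
a=np.radians(163.7); go(.75+.188*np.cos(a),-.013+.188*np.sin(a),.145,-76)
c=cam("wrist"); save(c["image"],"w24.png")
t=cam("top"); save(t["image"],"t24.png",(100,50,400,310),2.6)
E
```

```text
t: 52.3
tool_pos: [0.5881, 0.369, 0.0235]
orientation: [-1.313, 1.029, -1.03]
force: [0.2, -0.0, 0.4]
opening: 0.0639
t: 53.18
tool_pos: [0.5899, 0.3705, 0.1528]
orientation: [-1.306, 1.025, -1.031]
force: [0.1, 0.8, -0.1]
opening: 0.038
t 53.17 cur [0.5899 0.3705 0.1528] -76.1 q6 0.25 open 0.038 | turn_y -0.002 (other 3.14 ) shift [316.    6.4 -99.8]
```

View pics/w24.png

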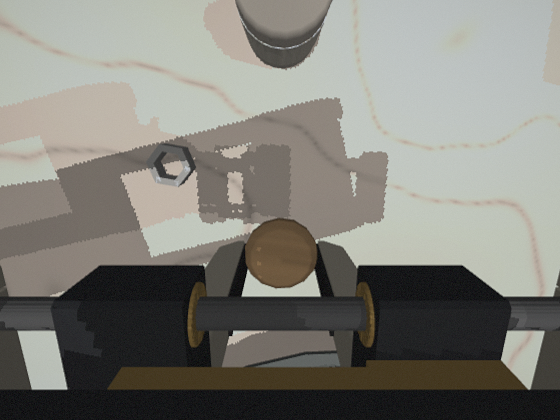

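View pics/t24.png

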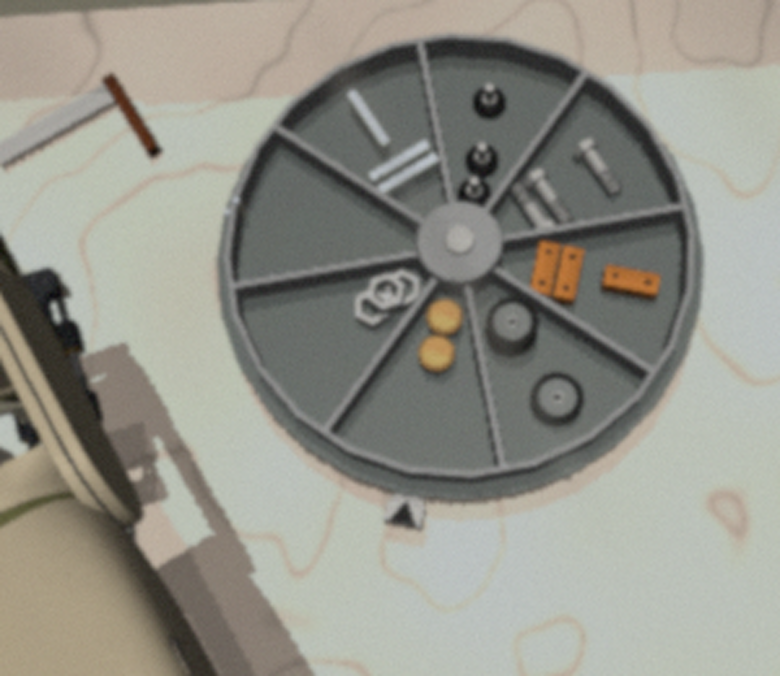

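```bash
python3 -m inch '[[[40,0,-13,0,0,0],[40,0,-13,0,0,0],[40,0,-13,0,0,0],[40,0,-13,0,0,0],[39,0,-12,0,0,0],[39,0,-12,0,0,0],[39,0,-12,0,0,0],[39,0,-12,0,0,0]]]'
python3 -m inch '[[[0,0,0,0,0,0]]]'
python3 - <<'E'
from h import *
a=np.radians(163.7); go(.75+.188*np.cos(a),-.013+.188*np.sin(a),.0755,-76)
c=cam("wrist"); save(c["image"],"w25.png")
E
```

```text
t: 54.28
tool_pos: [0.5645, 0.0371, 0.1451]
orientation: [-1.316, 1.032, -1.027]
force: [0.1, 0.7, 0.5]
opening: 0.0382
t: 54.4
tool_pos: [0.5647, 0.0359, 0.1453]
orientation: [-1.315, 1.034, -1.03]
force: [-0.3, -0.1, -0.0]
opening: 0.0382
t 54.4 cur [0.5647 0.0359 0.1453] -76.3 q6 -0.27 open 0.0382 | turn_y -0.006 (other 3.14 ) shift [-2.6 69.8  5.9]
```

View pics/w25.png

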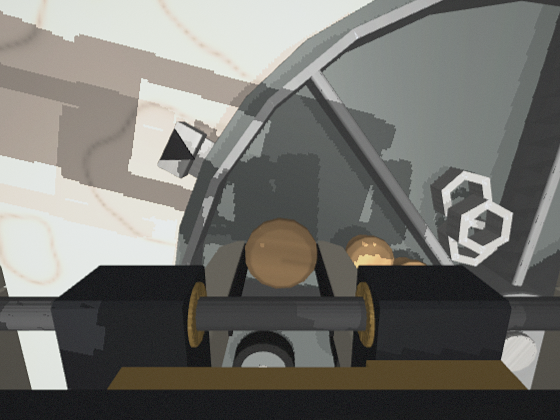

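```bash
python3 -m inch '[[[-2,25,3,0,0,0],[0,25,0,0,0,0],[0,13,0,0,0,0],[0,7,0,0,0,0],[0,0,0,0,0,0]]]' 
python3 -m inch '[[[0,0,0,0,0,0],[0,0,0,0,0,0],[0,0,0,0,0,0]]]' 49
python3 -m inch '[[[0,-25,0,0,0,0],[0,-35,0,0,0,0],[0,-15,0,0,0,0],[0,0,0,0,0,0]]]'
python3 - <<'E'
from h import *
c=cam("wrist"); save(c["image"],"w26.png")
arc([131,131,135,140,145,150,155,160,164,168,171,174,177,179],.195,.068,-76)
E
```

```text
t: 55.08
tool_pos: [0.5684, 0.0414, 0.0774]
orientation: [-1.314, 1.029, -1.028]
force: [0.5, -0.5, -0.3]
opening: 0.0379
t: 55.45
tool_pos: [0.569, 0.041, 0.0783]
orientation: [-1.313, 1.028, -1.03]
force: [0.0, -0.4, -0.3]
opening: 0.0488
t: 55.95
tool_pos: [0.5696, 0.041, 0.1539]
orientation: [-1.312, 1.027, -1.031]
force: [0.6, -0.3, -0.3]
opening: 0.0489
131 [0.622 0.134 0.068] [-77, 84, 74]
131 [0.622 0.134 0.068] [0, 0, 0]
135 [0.612 0.125 0.068] [6, 0, -12]
140 [0.601 0.112 0.068] [10, 0, -14]
145 [0.59  0.099 0.068] [10, 0, -13]
150 [0.581 0.084 0.068] [12, 0, -12]
155 [0.573 0.069 0.068] [13, 0, -12]
160 [0.567 0.054 0.068] [13, 0, -10]
164 [0.563 0.041 0.068] [12, 0, -7]
168 [0.559 0.028 0.068] [12, 0, -6]
171 [0.557 0.018 0.068] [9, 0, -5]
174 [0.556 0.007 0.068] [10, 0, -3]
177 [ 0.555 -0.003  0.068] [9, 0, -4]
179 [ 0.555 -0.01   0.068] [7, 0, -1]
```

View pics/w26.png

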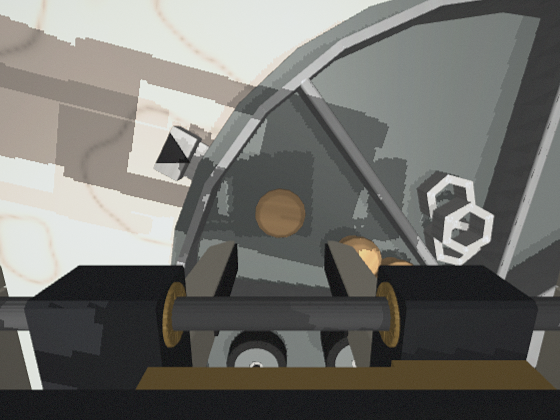

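```bash
python3 -m inch '[[[-26,0,25,0,0,0],[-26,0,25,0,0,0],[-25,0,24,0,0,0],[0,0,0,0,0,0],[0,30,0,0,0,0],[0,35,0,0,0,0],[0,19,0,0,0,0],[0,0,0,0,0,0]]]' 0
python3 -m inch '[[[6,0,-12,0,0,0],[10,0,-14,0,0,0],[10,0,-13,0,0,0],[12,0,-12,0,0,0],[13,0,-12,0,0,0],[13,0,-10,0,0,0]]]'
python3 -m inch '[[[12,0,-7,0,0,0],[12,0,-6,0,0,0],[9,0,-5,0,0,0],[10,0,-3,0,0,0],[9,0,-4,0,0,0],[8,0,-1,0,0,0],[0,0,0,0,0,0]]]'
python3 -m inch '[[[-5,-40,0,0,0,0],[0,-45,0,0,0,0]]]'
python3 - <<'E'
from h import *
go(.479,.373,.12,-76)
t=cam("top"); save(t["image"],"t27.png",(100,50,400,310),2.6); save(t["image"],"t27n.png",(120,230,175,280),10)
E
```

```text
t: 57.0
tool_pos: [0.62, 0.1327, 0.0661]
orientation: [-1.317, 1.033, -1.027]
force: [0.1, 0.0, -0.3]
opening: 0.0006
t: 57.75
tool_pos: [0.5704, 0.0548, 0.0727]
orientation: [-1.305, 1.021, -1.033]
force: [8.3, 7.1, 0.1]
opening: 0.0005
t: 58.62
tool_pos: [0.5554, -0.0114, 0.0684]
orientation: [-1.314, 1.03, -1.03]
force: [-0.1, 1.5, -0.2]
opening: 0.0007
t: 58.88
tool_pos: [0.5532, -0.0052, 0.1532]
orientation: [-1.316, 1.031, -1.027]
force: [0.9, -0.2, 0.7]
opening: 0.0008
t 58.88 cur [ 0.5532 -0.0052  0.1532] -76.1 q6 -0.34 open 0.0008 | turn_y -0.002 (other 3.14 ) shift [-384.9   33.6   19.6]
```

View pics/t27.png

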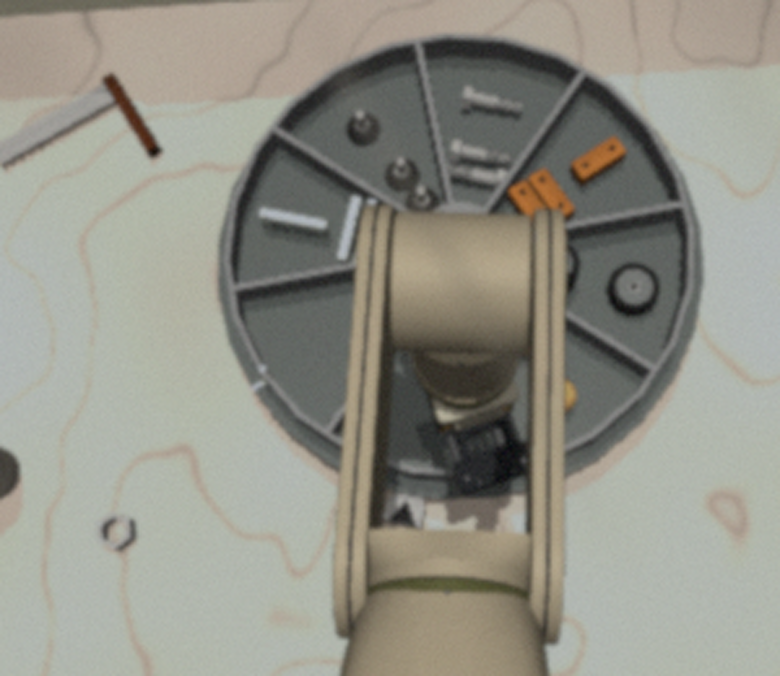

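View pics/t27n.png

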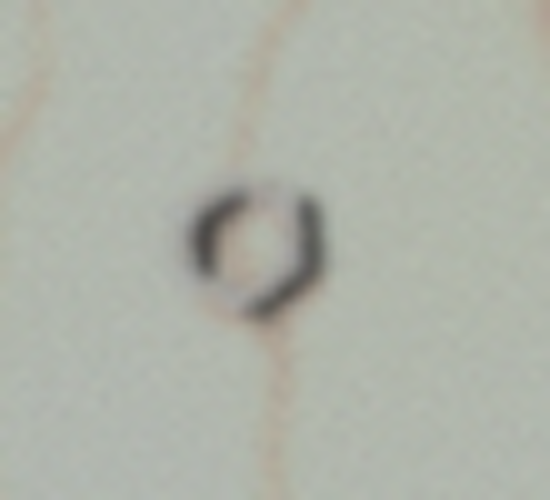

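```bash
python3 -m inch '[[[-48,0,3,0,0,0],[-48,0,3,0,0,0],[-48,0,3,0,0,0],[-48,0,3,0,0,0],[-48,0,2,0,0,0],[-48,10,2,0,0,0],[-48,10,2,0,0,0],[-48,10,2,0,0,0]]]' 60
python3 -m inch '[[[0,0,0,0,0,0]]]'
python3 - <<'E'
from h import *
c=cam("wrist"); save(c["image"],"w28.png",(200,150,360,270),5);  go(.479,.373,.012,-76)
E
```

```text
t: 59.92
tool_pos: [0.4811, 0.3736, 0.123]
orientation: [-1.314, 1.029, -1.029]
force: [-0.2, -0.6, -0.6]
opening: 0.06
t: 60.05
tool_pos: [0.4797, 0.3746, 0.122]
orientation: [-1.317, 1.027, -1.025]
force: [-0.1, -0.8, -0.4]
opening: 0.06
t 60.1 cur [0.4806 0.373  0.1225] -76.0 q6 0.33 open 0.06 | turn_y 0.001 (other -3.14 ) shift [ -0.5 110.5  -1.4]
```

View pics/w28.png

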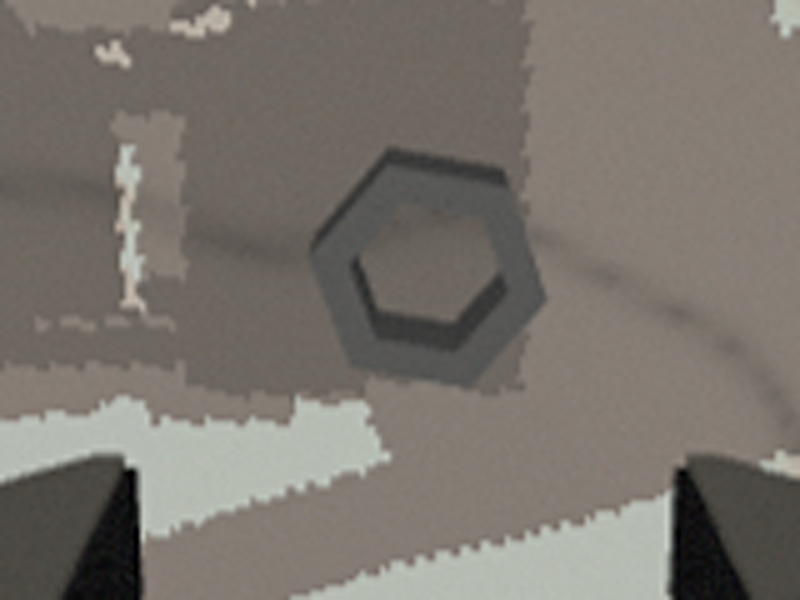

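```bash
python3 - <<'E'
from h import *
c=cam("wrist")
W=np.array([ray(c,np.array(p)/5+[200,150],.019)[:2] for p in [(313,250),(388,165),(505,185),(546,298),(470,386),(353,366)]])
C=W.mean(0); d=W-C; print(C,(np.hypot(*d.T)*1000).round(1)); a=np.degrees(np.arctan2(d[:,1],d[:,0])); print(a.round(1)); v=np.degrees(np.angle(np.exp(1j*6*np.radians(a)).mean()))/6
print("corner",v,"flat normal",v+30); 
for k in range(-4,4):
    print(k, "jaw-axis", v+30+60*k, "toolx yaw", (v+30+60*k-90))
go(C[0],C[1],.012,-76)
E
```

```text
[0.48396262 0.37959258] [20.2 20.4 20.2 20.3 20.9 20.7]
[-179.   124.    65.3    3.1  -55.9 -115.3]
corner 3.703895749819658 flat normal 33.70389574981966
-4 jaw-axis -206.29610425018035 toolx yaw -296.29610425018035
-3 jaw-axis -146.29610425018035 toolx yaw -236.29610425018035
-2 jaw-axis -86.29610425018035 toolx yaw -176.29610425018035
-1 jaw-axis -26.296104250180342 toolx yaw -116.29610425018035
0 jaw-axis 33.70389574981966 toolx yaw -56.29610425018034
1 jaw-axis 93.70389574981965 toolx yaw 3.703895749819651
2 jaw-axis 153.70389574981965 toolx yaw 63.70389574981965
3 jaw-axis 213.70389574981965 toolx yaw 123.70389574981965
t 60.15 cur [0.4813 0.372  0.123 ] -76.0 q6 0.33 open 0.0598 | turn_y -0.001 (other 3.14 ) shift [ -6.8 111.    4.5]
```

```bash
python3 -m inch '[[[0,0,0,0,-0.172,0],[0,0,0,0,-0.172,0],[0,0,0,0,0,0]]]'
python3 -c "
from h import *
go(.481,.376,.012,-56.3)"
```

```text
t: 60.52
tool_pos: [0.4826, 0.3707, 0.124]
orientation: [-1.43, 0.769, -0.77]
force: [-0.4, 0.6, 0.3]
opening: 0.0603
t 60.52 cur [0.4826 0.3707 0.124 ] -56.6 q6 -0.01 open 0.0603 | turn_y -0.005 (other 3.14 ) shift [ -5.3 112.    1.6]
```

```bash
python3 -m inch '[[[-5,45,1,0,0,0],[0,40,0,0,0,0],[0,17,0,0,0,0],[0,10,0,0,0,0],[0,0,0,0,0,0]]]' 
python3 -m inch '[[[0,0,0,0,0,0],[0,0,0,0,0,0],[0,0,0,0,0,0],[0,-40,0,0,0,0],[0,-50,0,0,0,0],[0,-40,0,0,0,0],[0,0,0,0,0,0]]]' 0 40
python3 - <<'E'
from h import *
a=np.radians(163.7); go(.75+.188*np.cos(a),-.013+.188*np.sin(a),.145,-56.3)
c=cam("wrist"); save(c["image"],"w29.png")
t=cam("top"); save(t["image"],"t29.png",(100,50,400,310),2.6)
E
```

```text
t: 61.15
tool_pos: [0.4803, 0.3766, 0.0121]
orientation: [-1.43, 0.768, -0.769]
force: [-0.2, 0.3, 0.3]
opening: 0.0604
t: 62.02
tool_pos: [0.4822, 0.3782, 0.1466]
orientation: [-1.424, 0.764, -0.77]
force: [-0.1, -0.5, -1.5]
opening: 0.0356
t 62.02 cur [0.4822 0.3782 0.1466] -56.4 q6 -0.0 open 0.0356 | turn_y -0.002 (other 3.14 ) shift [ 330.     0.7 -115.2]
```

View pics/w29.png

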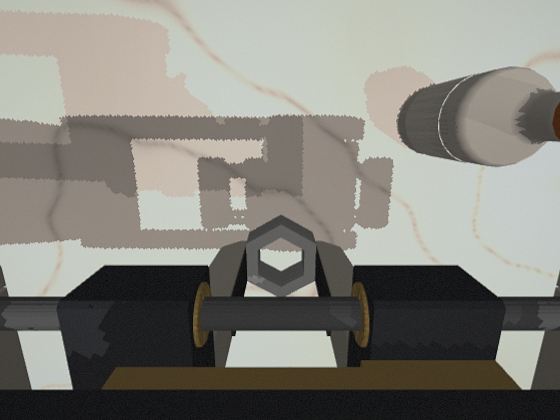

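View pics/t29.png

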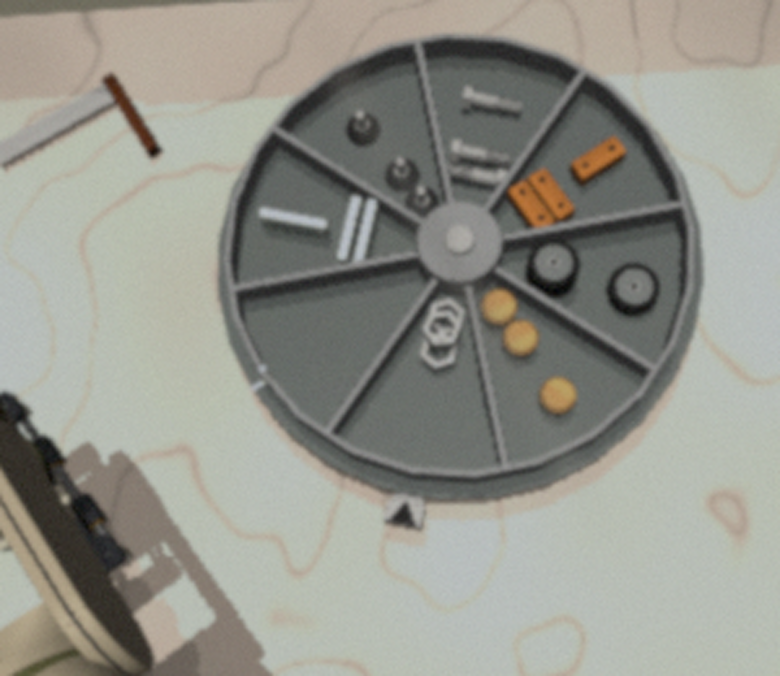

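```bash
python3 -m inch '[[[42,0,-15,0,0,0],[42,0,-15,0,0,0],[41,0,-15,0,0,0],[41,0,-14,0,0,0],[41,0,-14,0,0,0],[41,0,-14,0,0,0],[41,0,-14,0,0,0],[41,0,-14,0,0,0]]]'
python3 -m inch '[[[0,0,0,0,0,0]]]'
python3 - <<'E'
from h import *
a=np.radians(163.7); go(.75+.190*np.cos(a),-.013+.190*np.sin(a),.064,-56.3)
c=cam("wrist"); save(c["image"],"w30.png")
E
```

```text
t: 63.12
tool_pos: [0.5652, 0.0367, 0.139]
orientation: [-1.433, 0.771, -0.765]
force: [-0.4, 0.5, -1.5]
opening: 0.0356
t: 63.25
tool_pos: [0.5655, 0.0353, 0.1392]
orientation: [-1.432, 0.773, -0.768]
force: [0.2, 0.5, -1.9]
opening: 0.0359
t 63.25 cur [0.5655 0.0353 0.1392] -56.6 q6 -0.61 open 0.0359 | turn_y -0.006 (other 3.14 ) shift [-2.9 75.1  4.8]
```

View pics/w30.png

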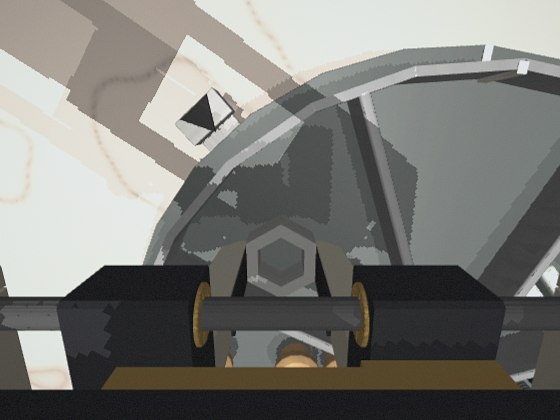

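```bash
python3 -m inch '[[[-3,25,4,0,0,0],[0,25,0,0,0,0],[0,18,0,0,0,0],[0,8,0,0,0,0],[0,0,0,0,0,0]]]' 
python3 -m inch '[[[0,0,0,0,0,0],[0,0,0,0,0,0],[0,0,0,0,0,0]]]' 49
python3 -m inch '[[[0,-25,0,0,0,0],[0,-35,0,0,0,0],[0,-25,0,0,0,0],[0,0,0,0,0,0]]]'
python3 - <<'E'
from h import *
c=cam("wrist"); save(c["image"],"w31.png")
arc([131,131,135,140,145,150,155,160,164,168,171,174,177,179],.195,.068,-56.3)
E
```

```text
t: 63.92
tool_pos: [0.5678, 0.0431, 0.0651]
orientation: [-1.432, 0.768, -0.767]
force: [1.0, -0.5, 0.7]
opening: 0.0354
t: 64.3
tool_pos: [0.5688, 0.0427, 0.0665]
orientation: [-1.43, 0.767, -0.769]
force: [-0.2, -0.0, -0.1]
opening: 0.0489
t: 64.8
tool_pos: [0.5702, 0.0427, 0.1536]
orientation: [-1.428, 0.764, -0.771]
force: [1.4, -0.1, -0.5]
opening: 0.0491
131 [0.622 0.134 0.068] [-47, 84, 95]
131 [0.622 0.134 0.068] [0, 0, 0]
135 [0.612 0.125 0.068] [3, 0, -14]
140 [0.601 0.112 0.068] [4, 0, -16]
145 [0.59  0.099 0.068] [5, 0, -16]
150 [0.581 0.084 0.068] [7, 0, -16]
155 [0.573 0.069 0.068] [8, 0, -15]
160 [0.567 0.054 0.068] [10, 0, -14]
164 [0.563 0.041 0.068] [8, 0, -10]
168 [0.559 0.028 0.068] [9, 0, -11]
171 [0.557 0.018 0.068] [8, 0, -7]
174 [0.556 0.007 0.068] [7, 0, -6]
177 [ 0.555 -0.003  0.068] [8, 0, -7]
179 [ 0.555 -0.01   0.068] [6, 0, -4]
```

View pics/w31.png

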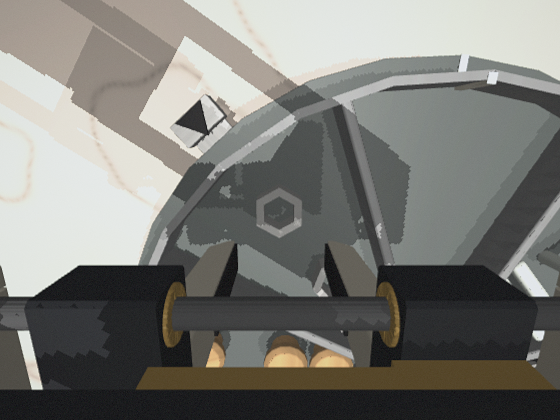

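Nut flat on the floor. Final click, to the empty compartment; then retreat and check.

```bash
python3 -m inch '[[[-16,0,32,0,0,0],[-16,0,32,0,0,0],[-15,0,31,0,0,0],[0,0,0,0,0,0],[0,30,0,0,0,0],[0,35,0,0,0,0],[0,19,0,0,0,0],[0,0,0,0,0,0]]]' 0
python3 -m inch '[[[3,0,-14,0,0,0],[4,0,-16,0,0,0],[5,0,-16,0,0,0],[7,0,-16,0,0,0],[8,0,-15,0,0,0],[10,0,-14,0,0,0]]]'
python3 -m inch '[[[8,0,-10,0,0,0],[9,0,-11,0,0,0],[8,0,-7,0,0,0],[7,0,-6,0,0,0],[8,0,-7,0,0,0],[3,0,-2,0,0,0],[0,0,0,0,0,0]]]'
python3 -m inch '[[[-5,-40,3,0,0,0],[0,-55,0,0,0,0],[0,0,0,0,0,0]]]'
python3 - <<'E'
from h import *
go(.40,.33,.2,-56.3)
E
```

```text
t: 65.85
tool_pos: [0.6194, 0.1336, 0.0642]
orientation: [-1.434, 0.771, -0.765]
force: [0.3, 0.7, 0.2]
opening: 0.0009
t: 66.6
tool_pos: [0.5703, 0.0545, 0.0709]
orientation: [-1.423, 0.759, -0.773]
force: [9.9, 8.2, -0.2]
opening: 0.0004
t: 67.47
tool_pos: [0.5537, -0.0067, 0.0664]
orientation: [-1.431, 0.769, -0.768]
force: [-0.5, -0.6, -0.3]
opening: 0.0002
t: 67.85
tool_pos: [0.5571, -0.0005, 0.1673]
orientation: [-1.428, 0.76, -0.774]
force: [-0.1, -0.6, -0.1]
opening: 0.0006
t 67.85 cur [ 5.571e-01 -5.000e-04  1.673e-01] -56.4 q6 -0.68 open 0.0006 | turn_y -0.002 (other 3.14 ) shift [-361.9  -34.5   52.9]
```

```bash
python3 -m inch '[[[-44,-4,7,0,0,0],[-44,-4,7,0,0,0],[-44,-4,7,0,0,0],[-44,-4,7,0,0,0],[-44,-4,7,0,0,0],[-44,-4,7,0,0,0],[-44,-4,6,0,0,0],[-44,-4,5,0,0,0]]]'
python3 - <<'E'
from h import *
t=cam("top"); save(t["image"],"t33.png",(180,50,380,260),2.85); save(t["image"],"t33a.png")
s=cam("scene"); save(s["image"],"s33.png",(180,130,460,340),2.8)
E
```

```text
t: 68.85
tool_pos: [0.4019, 0.3232, 0.1927]
orientation: [-1.432, 0.768, -0.767]
force: [0.2, -0.1, 0.0]
opening: 0.0002
```

View pics/t33.png

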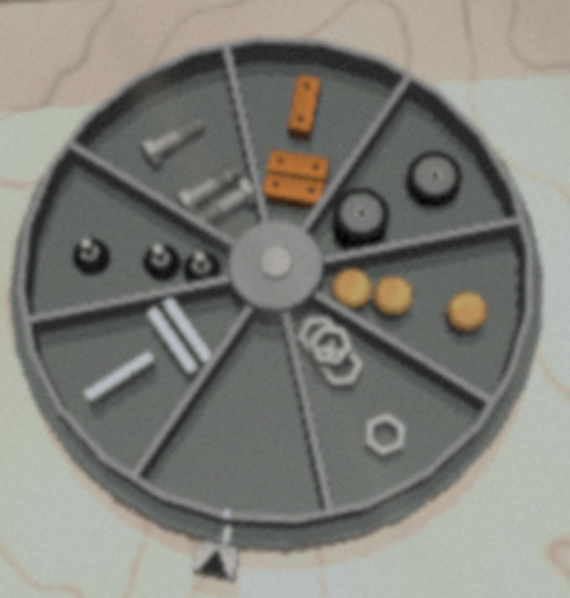

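View pics/s33.png

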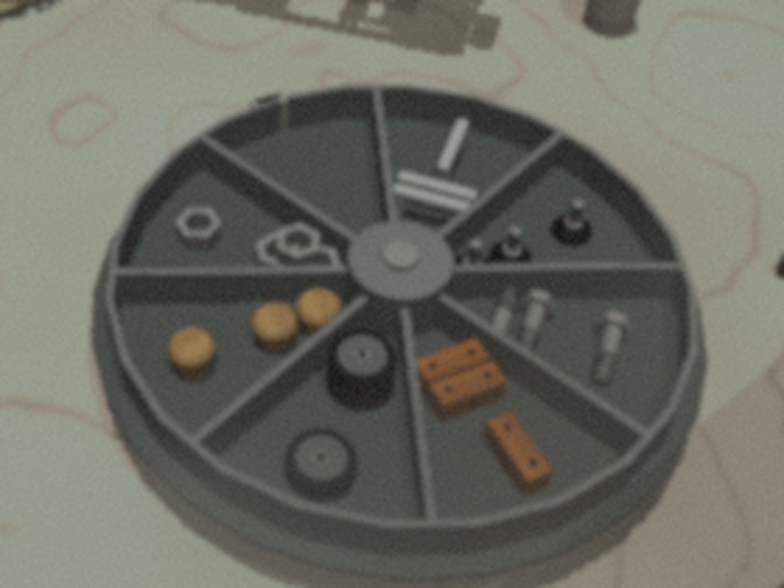

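View pics/t33a.png

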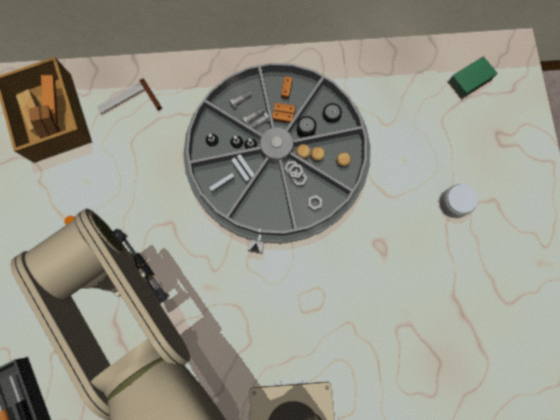

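```bash
python3 - <<'E'
from h import *
t=cam("top"); save(t["image"],"t34.png",(230,215,290,260),12)
D=[(327,508),(140,472),(32,322),(73,145),(226,48),(407,80),(520,223),(485,403)]
tray(D,t,(180,50),2.85)
E
```

```text
[(np.float64(0.24), np.float64(187.2)), (np.float64(0.238), np.float64(143.5)), (np.float64(0.242), np.float64(98.7)), (np.float64(0.242), np.float64(53.0)), (np.float64(0.243), np.float64(8.3)), (np.float64(0.24), np.float64(323.0)), (np.float64(0.243), np.float64(277.3)), (np.float64(0.239), np.float64(231.6))]
```

View pics/t34.png

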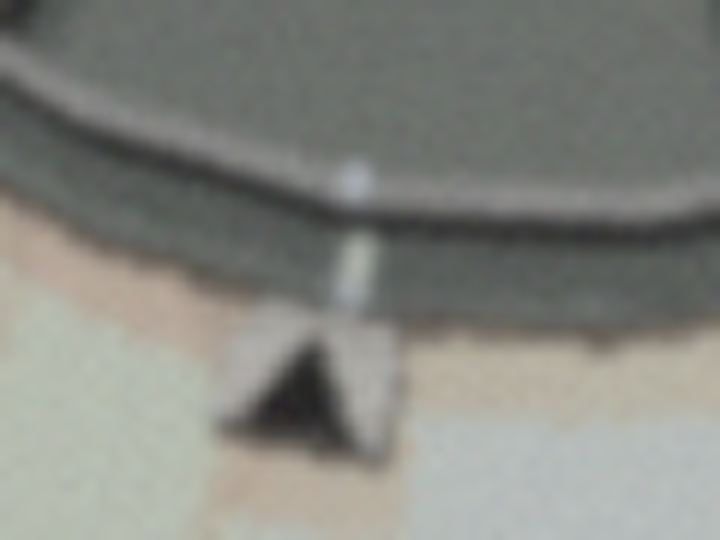

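```bash
python3 -m inch '[[[0,0,0,0,0,0],[0,0,0,0,0,0],[0,0,0,0,0,0],[0,0,0,0,0,0],[0,0,0,0,0,0],[0,0,0,0,0,0],[0,0,0,0,0,0],[0,0,0,0,0,0]]]'
python3 - <<'E'
from h import *
t=cam("top"); save(t["image"],"t35.png",(230,215,290,260),12)
for p,z in [((352,300),.05),((358,235),.05),((356,180),.09),((315,335),.045),((240,430),.045),((380,460),.045)]: tray([p],t,(230,215),12,z)
E
```

```text
t: 70.0
tool_pos: [0.4032, 0.3222, 0.1936]
orientation: [-1.431, 0.768, -0.768]
force: [-0.0, 0.5, -0.2]
opening: 0.0008
[(np.float64(0.265), np.float64(165.4))]
[(np.float64(0.25), np.float64(165.0))]
[(np.float64(0.245), np.float64(165.1))]
[(np.float64(0.274), np.float64(163.9))]
[(np.float64(0.299), np.float64(161.6))]
[(np.float64(0.3), np.float64(167.8))]
```

View pics/t35.png

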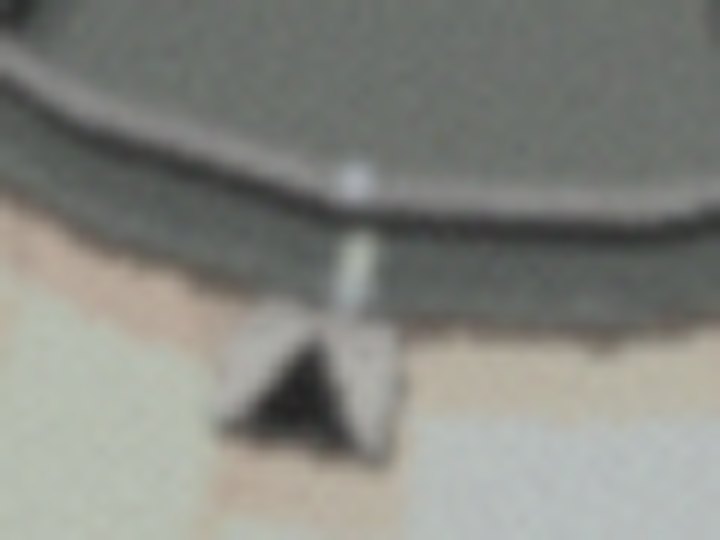

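```bash
python3 -m inch '[[[0,0,0,0,-0.166,0],[0,0,0,0,-0.166,0],[0,0,0,0,0,0]]]'
python3 - <<'E'
from h import *
th=np.radians(142.6); u=np.array([np.cos(th),np.sin(th)]); v=np.array([-u[1],u[0]])
p=np.array([CX,CY])+.2*u+.035*v; print(p); go(p[0],p[1],.15,-37.4)
E
```

```text
t: 70.42
tool_pos: [0.4032, 0.3222, 0.1936]
orientation: [-1.51, 0.512, -0.512]
force: [0.2, 0.0, 0.3]
opening: 0.0007
[0.56985892 0.08067066]
t 70.42 cur [0.4032 0.3222 0.1936] -37.5 q6 -0.34 open 0.0007 | turn_y -0.001 (other 3.14 ) shift [279.1  43.6 -90.6]
```

```bash
python3 -m inch '[[[40,0,-13,0,0,0],[40,0,-13,0,0,0],[40,0,-13,0,0,0],[40,11,-13,0,0,0],[40,11,-13,0,0,0],[40,11,-13,0,0,0],[39,10,-13,0,0,0],[0,0,0,0,0,0]]]'
python3 - <<'E'
from h import *
c=cam("wrist"); save(c["image"],"w36.png")
th=np.radians(142.6); u=np.array([np.cos(th),np.sin(th)]); v=np.array([-u[1],u[0]])
p=np.array([CX,CY])+.2*u+.035*v; go(p[0],p[1],.068,-37.4)
E
```

```text
t: 71.42
tool_pos: [0.57, 0.0779, 0.1494]
orientation: [-1.509, 0.518, -0.516]
force: [-0.5, 0.3, -0.1]
opening: 0.0005
t 71.47 cur [0.5696 0.0794 0.15  ] -37.7 q6 -0.86 open 0.0006 | turn_y -0.006 (other 3.14 ) shift [-0.5 82.   1.3]
```

View pics/w36.png

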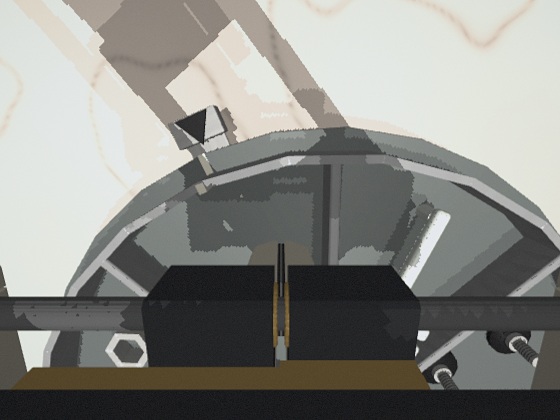

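```bash
python3 - <<'E'
from h import *
c=cam("wrist"); save(c["image"],"w37.png",(165,95,255,200),7)
E
```

```text
(no output)
```

View pics/w37.png

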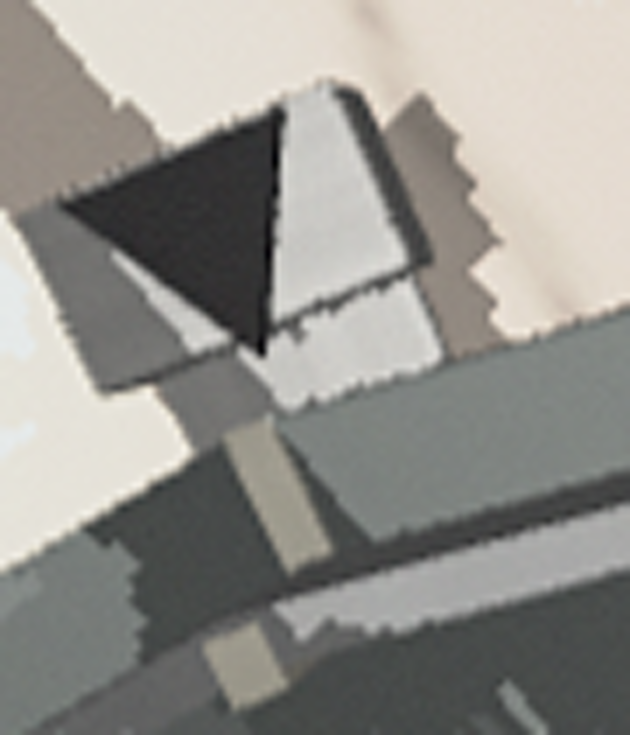

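```bash
python3 - <<'E'
from h import *
w=cam("wrist"); t=cam("top")
def tri(pw,pt):
    A=[];b=[]
    for c,p in ((w,pw),(t,pt)):
        d=c["Rm"].T@np.array([(p[0]-c["cx"])/c["fx"],(p[1]-c["cy"])/c["fy"],1]); d/=np.linalg.norm(d); M=np.eye(3)-np.outer(d,d); A.append(M); b.append(M@c["C"])
    return np.linalg.lstsq(np.vstack(A),np.hstack(b),rcond=None)[0]
def pol(X): d=X[:2]-[CX,CY]; return X.round(4),round(np.hypot(*d),4),round(np.degrees(np.arctan2(d[1],d[0]))%360,2)
W=lambda a:(a[0]/7+165,a[1]/7+95); T=lambda a:(a[0]/12+230,a[1]/12+215)
print("apex",pol(tri(W((262,352)),T((315,335)))))
print("line out",pol(tri(W((248,425)),T((349,305)))),"in",pol(tri(W((312,560)),T((359,230)))))
print("baseL/R",pol(tri(W((280,108)),T((222,428)))),pol(tri(W((62,205)),T((380,462)))))
for z in (.03,.04,.05,.06): print(z,[pol(ray(w,W(p),z))[1:] for p in ((262,352),(173,160))])
print([pol(ray(w,W(p),.05))[1:] for p in ((248,425),(312,560))])
E
```

```text
apex (array([0.4868, 0.0633, 0.0434]), np.float64(0.2741), np.float64(163.83))
line out (array([0.4927, 0.0557, 0.0424]), np.float64(0.2664), np.float64(165.06)) in (array([0.5095, 0.052 , 0.0451]), np.float64(0.2492), np.float64(164.87))
baseL/R (array([0.4673, 0.0845, 0.0466]), np.float64(0.2991), np.float64(160.98)) (array([0.4579, 0.0516, 0.0291]), np.float64(0.2992), np.float64(167.52))
0.03 [(np.float64(0.2747), np.float64(164.5)), (np.float64(0.2993), np.float64(164.51))]
0.04 [(np.float64(0.2743), np.float64(163.99)), (np.float64(0.298), np.float64(164.04))]
0.05 [(np.float64(0.274), np.float64(163.47)), (np.float64(0.2968), np.float64(163.56))]
0.06 [(np.float64(0.2737), np.float64(162.95)), (np.float64(0.2956), np.float64(163.08))]
[(np.float64(0.2671), np.float64(164.54)), (np.float64(0.2502), np.float64(164.52))]
```

```bash
python3 -m inch '[[[0,35,0,0,0,0],[0,30,0,0,0,0],[0,15,0,0,0,0],[0,0,0,0,0,0],[0,0,8,0,0,0],[0,0,0,0,0,0],[0,0,0,0,0,0]]]'
python3 -m inch '[[[0,0,2,0,0,0],[0,0,0,0,0,0],[0,0,0,0,0,0]]]'
python3 -m inch '[[[0,0,2,0,0,0],[0,0,0,0,0,0],[0,0,0,0,0,0]]]'
python3 - <<'E'
from h import *
c=cam("wrist"); save(c["image"],"w38.png")
print(monitor.read_state()["force"])
E
```

```text
t: 72.5
tool_pos: [0.5751, 0.0869, 0.0715]
orientation: [-1.509, 0.51, -0.512]
force: [-0.2, 0.1, -0.4]
opening: 0.0003
t: 72.88
tool_pos: [0.5756, 0.0882, 0.0706]
orientation: [-1.51, 0.511, -0.511]
force: [-0.4, -0.7, 0.2]
opening: 0.0005
t: 73.25
tool_pos: [0.5769, 0.0899, 0.0706]
orientation: [-1.51, 0.511, -0.511]
force: [0.4, -0.4, -0.1]
opening: 0.0003
[-0.2690682   0.15376615 -0.41136766]
```

View pics/w38.png

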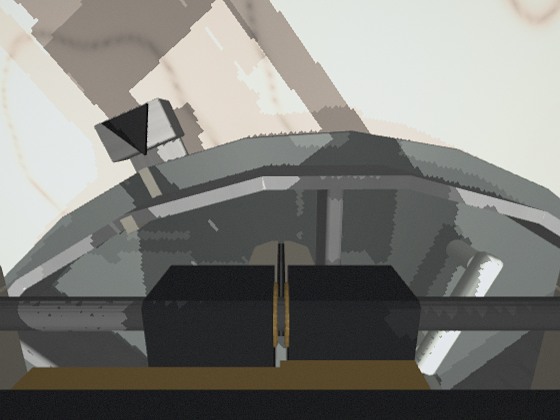

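```bash
python3 -m inch '[[[0,0,2,0,0,0],[0,0,0,0,0,0]]]'
python3 -m inch '[[[0,0,2,0,0,0],[0,0,0,0,0,0]]]'
python3 -m inch '[[[0,0,2,0,0,0],[0,0,0,0,0,0]]]'
python3 - <<'E'
from h import *
c=cam("wrist"); save(c["image"],"w39.png",(80,80,360,290),2.8)
print(monitor.read_state()["force"])
E
```

```text
t: 73.55
tool_pos: [0.5782, 0.0916, 0.0707]
orientation: [-1.51, 0.511, -0.511]
force: [-0.4, 0.7, -0.6]
opening: 0.0008
t: 73.8
tool_pos: [0.5794, 0.0932, 0.0706]
orientation: [-1.51, 0.511, -0.511]
force: [-0.2, 0.2, 0.4]
opening: 0.0004
t: 74.05
tool_pos: [0.5801, 0.0942, 0.0706]
orientation: [-1.511, 0.512, -0.511]
force: [-2.3, -3.6, 2.6]
opening: 0.0003
[-3.23207755 -4.59343221  2.87564741]
```

View pics/w39.png

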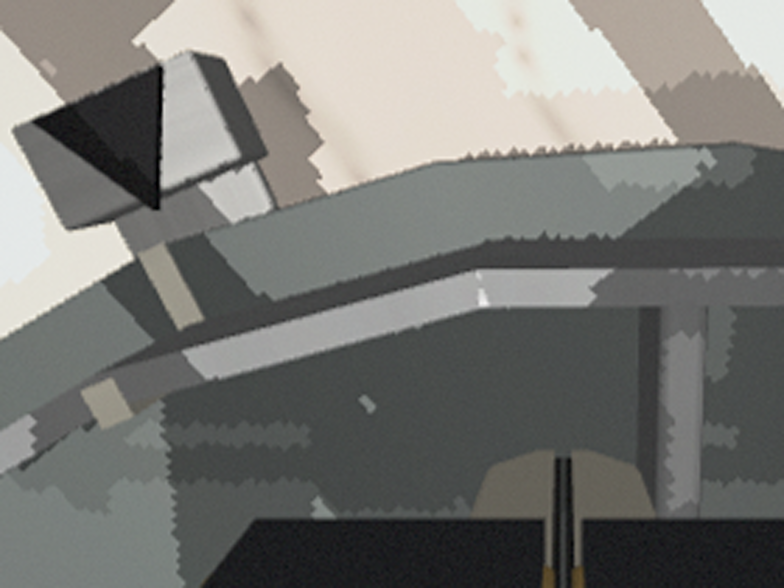

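```bash
python3 -m inch '[[[0,0,2,0,0,0],[0,0,0,0,0,0]]]'
python3 -m inch '[[[0,0,2,0,0,0],[0,0,0,0,0,0]]]'
python3 - <<'E'
from h import *
c=cam("wrist"); save(c["image"],"w40.png",(80,80,360,290),2.8)
w=c;W=lambda a:(a[0]/2.8+80,a[1]/2.8+80)
print(monitor.read_state()["force"])
E
```

```text
t: 74.35
tool_pos: [0.582, 0.0966, 0.0707]
orientation: [-1.509, 0.511, -0.511]
force: [0.1, 0.2, -0.0]
opening: 0.0008
t: 74.6
tool_pos: [0.5831, 0.0981, 0.0707]
orientation: [-1.509, 0.511, -0.511]
force: [0.5, -0.3, 0.3]
opening: 0.0004
[-0.38873369  0.46844648 -1.111332  ]
```

View pics/w40.png

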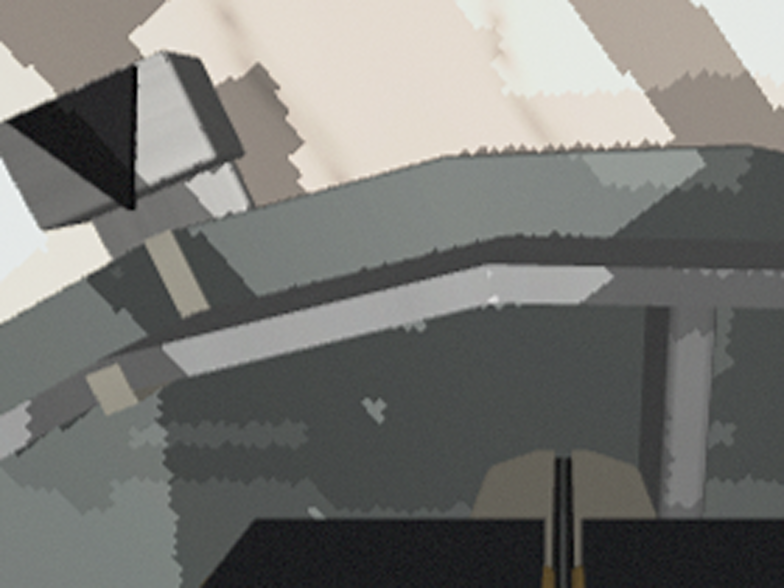

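```bash
python3 - <<'E'
from h import *
w=cam("wrist"); W=lambda a:(a[0]/2.8+80,a[1]/2.8+80)
def pol(X): d=X[:2]-[CX,CY]; return round(np.hypot(*d),4),round(np.degrees(np.arctan2(d[1],d[0]))%360,2)
for p,z in [((162,237),.05),((193,310),.05),((132,208),.045),((70,95),.045)]: print(pol(ray(w,W(p),z)))
t=cam("top"); save(t["image"],"t40.png",(180,50,380,260),2.85)
E
```

```text
(np.float64(0.2664), np.float64(163.03))
(np.float64(0.2508), np.float64(163.23))
(np.float64(0.2741), np.float64(164.15))
(np.float64(0.2982), np.float64(164.29))
```

View pics/t40.png

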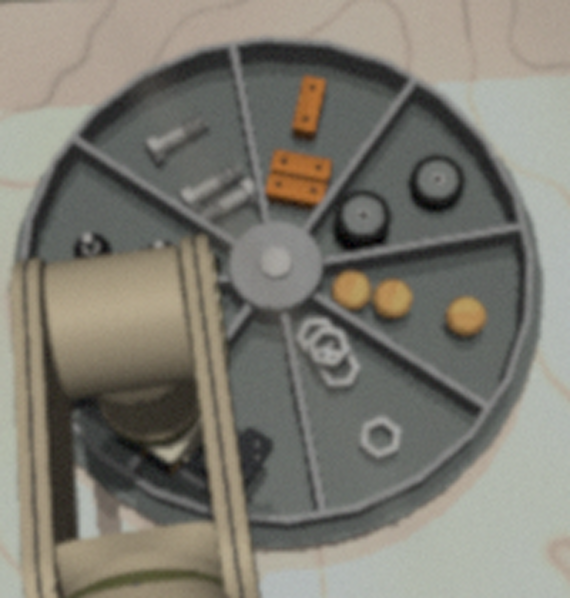

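```bash
python3 -m inch '[[[0,0,-10,0,0,0],[0,0,0,0,0,0],[0,0,0,0,0,0],[0,0,0,0,0,0],[0,0,0,0,0,0],[0,0,0,0,0,0]]]'
python3 - <<'E'
from h import *
c=cam("wrist"); save(c["image"],"w41.png",(80,80,360,290),2.8); print(c["C"])
E
```

```text
t: 75.5
tool_pos: [0.5769, 0.0899, 0.0706]
orientation: [-1.51, 0.511, -0.511]
force: [0.7, -0.6, -0.0]
opening: 0.0005
[0.52099605 0.13317371 0.22817436]
```

View pics/w41.png

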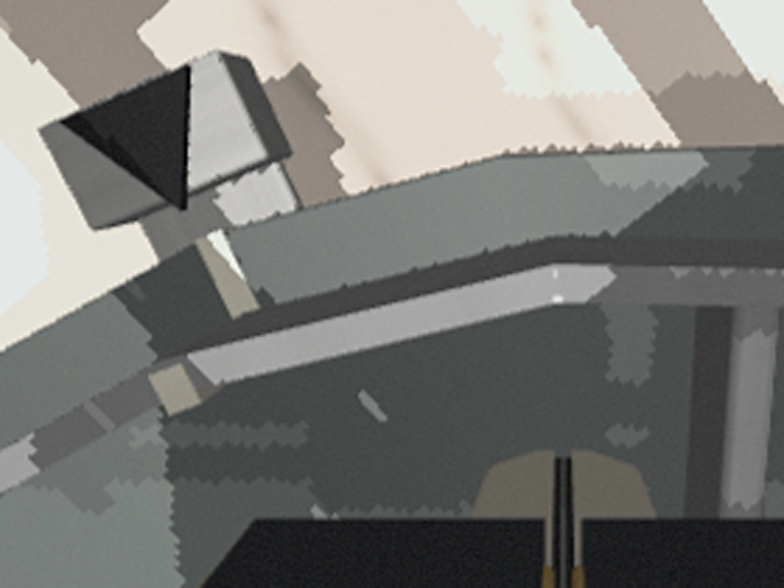

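```bash
python3 - <<'E'
from h import *
w=cam("wrist"); W=lambda a:(a[0]/2.8+80,a[1]/2.8+80)
def pol(X): d=X[:2]-[CX,CY]; return round(np.hypot(*d),4),round(np.degrees(np.arctan2(d[1],d[0]))%360,2)
for p,z in [((213,238),.05),((245,312),.05),((184,208),.045),((125,95),.045)]: print(pol(ray(w,W(p),z)))
E
```

```text
(np.float64(0.2662), np.float64(163.04))
(np.float64(0.2502), np.float64(163.17))
(np.float64(0.2739), np.float64(164.06))
(np.float64(0.2979), np.float64(164.16))
```

```bash
python3 -m inch '[[[0,-40,0,0,0,0],[0,-30,0,0,-0.188,0],[0,0,0,0,-0.188,0],[0,0,0,0,-0.188,0],[0,0,0,0,-0.188,0],[0,0,0,0,0,0]]]'
python3 - <<'E'
from h import *
th=np.radians(185.6); u=np.array([np.cos(th),np.sin(th)]); v=np.array([-u[1],u[0]])
p=np.array([CX,CY])+.2*u-.033*v; print(p); go(p[0],p[1],.068,5.6)
E
```

```text
t: 76.35
tool_pos: [0.5769, 0.0899, 0.1406]
orientation: [-1.569, -0.075, 0.075]
force: [0.9, -0.1, 0.1]
opening: 0.0003
[5.47734284e-01 3.25924248e-04]
t 76.35 cur [0.5769 0.0899 0.1406] 5.5 q6 -1.6 open 0.0003 | turn_y -0.002 (other 3.14 ) shift [-37.7  72.6 -86.3]
```

```bash
python3 -m inch '[[[-19,0,-43,0,0,0],[-19,0,-43,0,0,0],[0,0,0,0,0,0],[0,40,0,0,0,0],[0,30,0,0,0,0],[0,0,0,0,0,0]]]'
python3 -m inch '[[[0,0,-6,0,0,0],[0,0,0,0,0,0],[0,0,0,0,0,0]]]'
python3 -m inch '[[[0,0,-2,0,0,0],[0,0,0,0,0,0]]]'
python3 - <<'E'
from h import *
c=cam("wrist"); save(c["image"],"w42.png")
E
```

```text
t: 77.1
tool_pos: [0.5452, 0.0016, 0.0679]
orientation: [-1.568, -0.07, 0.079]
force: [-0.4, -0.2, -0.6]
opening: 0.0005
t: 77.47
tool_pos: [0.549, -0.0055, 0.072]
orientation: [-1.57, -0.078, 0.074]
force: [-0.9, 0.1, -0.2]
opening: 0.0003
t: 77.72
tool_pos: [0.5483, -0.0075, 0.0709]
orientation: [-1.569, -0.076, 0.076]
force: [-0.1, -0.3, 0.4]
opening: 0.0005
```

View pics/w42.png

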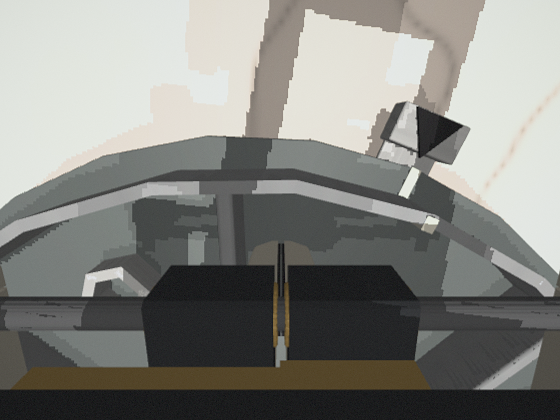

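```bash
for i in 1; do python3 -m inch '[[[0,0,-2,0,0,0],[0,0,0,0,0,0]]]'; done
python3 -m inch '[[[0,0,-2,0,0,0],[0,0,0,0,0,0]]]'
python3 -m inch '[[[0,0,-1,0,0,0],[0,0,0,0,0,0]]]'
```

```text
t: 78.03
tool_pos: [0.5483, -0.0095, 0.0706]
orientation: [-1.569, -0.076, 0.076]
force: [0.2, 0.3, 0.2]
opening: 0.0006
t: 78.28
tool_pos: [0.5486, -0.0115, 0.0706]
orientation: [-1.569, -0.076, 0.076]
force: [-0.0, 0.1, -0.2]
opening: 0.0003
t: 78.53
tool_pos: [0.5487, -0.0124, 0.0706]
orientation: [-1.569, -0.076, 0.076]
force: [0.0, -0.6, 0.5]
opening: 0.0007
```

```bash
python3 -m inch '[[[0,0,-1,0,0,0],[0,0,0,0,0,0]]]'
```

```text
t: 78.78
tool_pos: [0.5487, -0.0131, 0.0706]
orientation: [-1.569, -0.076, 0.076]
force: [1.0, 2.1, -0.3]
opening: 0.0002
```

Contact. Push about 3 mm further, in 1 mm steps.

```bash
python3 -m inch '[[[0,0,-1,0,0,0],[0,0,0,0,0,0]]]'
python3 -m inch '[[[0,0,-1,0,0,0],[0,0,0,0,0,0]]]'
python3 - <<'E'
from h import *
c=cam("wrist"); save(c["image"],"w43.png",(340,80,500,260),3.3)
E
```

```text
t: 79.03
tool_pos: [0.5489, -0.0146, 0.0706]
orientation: [-1.57, -0.076, 0.076]
force: [-0.3, -0.2, -0.2]
opening: 0.0004
t: 79.28
tool_pos: [0.549, -0.0155, 0.0706]
orientation: [-1.57, -0.076, 0.076]
force: [0.3, 0.2, 0.2]
opening: 0.0003
```

View pics/w43.png

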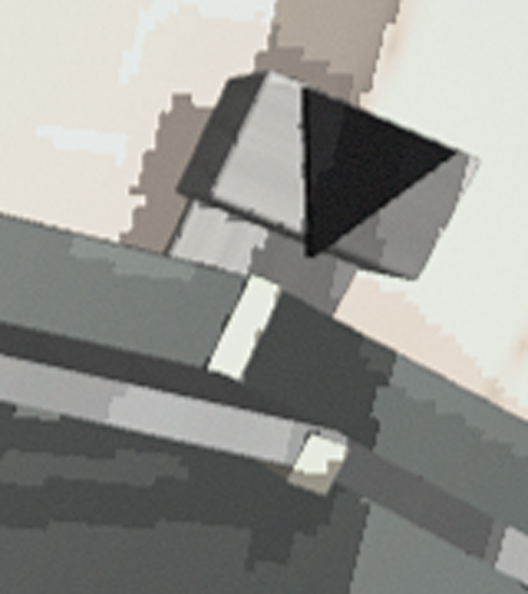

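```bash
python3 - <<'E'
from h import *
w=cam("wrist"); W=lambda a:(a[0]/3.3+340,a[1]/3.3+80)
def pol(X): d=X[:2]-[CX,CY]; return round(np.hypot(*d),4),round(np.degrees(np.arctan2(d[1],d[0]))%360,2)
for p,z in [((262,284),.05),((226,374),.05),((313,255),.045),((380,120),.045)]: print(pol(ray(w,W(p),z)))
print(monitor.read_state()["force"])
E
```

```text
(np.float64(0.2664), np.float64(164.66))
(np.float64(0.2502), np.float64(164.34))
(np.float64(0.2744), np.float64(162.94))
(np.float64(0.2984), np.float64(163.1))
[-0.57590154  0.53800387 -1.27051755]
```

```bash
python3 -m inch '[[[0,0,5,0,0,0],[0,-45,0,0,0,0],[0,-50,0,0,0,0],[-30,0,40,0,0,0],[-30,0,40,0,0,0],[-30,0,40,0,0,0],[-30,0,40,0,0,0],[0,0,0,0,0,0]]]'
python3 - <<'E'
from h import *
im=np.mean([optics.read_camera("top")["image"].astype(float) for _ in range(6)],0).astype(np.uint8)
save(im,"t44.png",(235,215,280,260),13)
E
```

```text
t: 80.38
tool_pos: [0.4116, 0.1395, 0.1656]
orientation: [-1.569, -0.079, 0.079]
force: [1.2, -0.6, 0.0]
opening: 0.0006
```

View pics/t44.png

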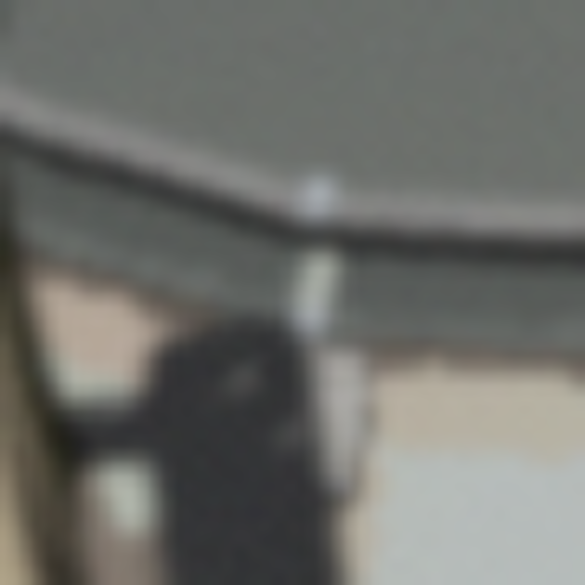

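```bash
python3 -m inch '[[[-20,0,45,0,0,0],[-20,0,45,0,0,0],[0,0,45,0,0,0],[0,0,0,0,0,0]]]'
python3 - <<'E'
from h import *
im=np.mean([optics.read_camera("top")["image"].astype(float) for _ in range(6)],0).astype(np.uint8)
save(im,"t45.png",(235,215,280,260),13)
E
```

```text
t: 81.18
tool_pos: [0.3605, 0.2695, 0.1656]
orientation: [-1.569, -0.078, 0.078]
force: [-0.1, -1.0, 0.7]
opening: 0.0006
```

View pics/t45.png

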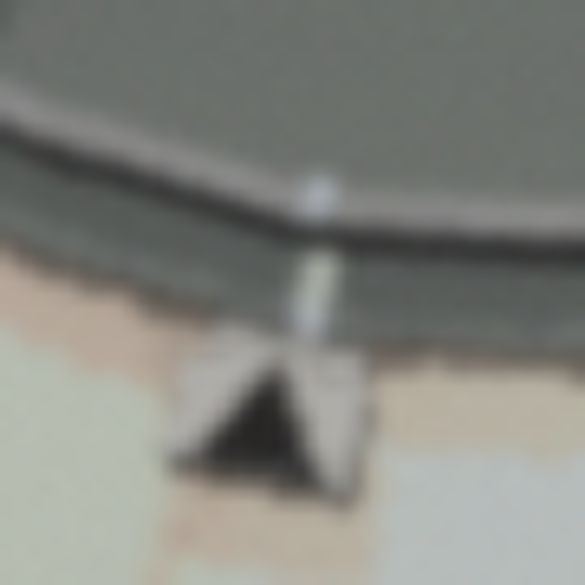

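```bash
python3 -m inch '[[[0,0,0,0,0.188,0],[0,0,0,0,0.188,0],[0,0,0,0,0.188,0],[0,0,0,0,0.188,0],[0,0,0,0,0,0]]]' 40 10
python3 - <<'E'
from h import *
th=np.radians(142.6); u=np.array([np.cos(th),np.sin(th)])
p=np.array([CX,CY])+.2*u; print(p); go(p[0],p[1],.15,-37.4)
E
```

```text
t: 82.1
tool_pos: [0.3609, 0.267, 0.1657]
orientation: [-1.51, 0.511, -0.511]
force: [-0.1, 0.0, -0.3]
opening: 0.0395
[0.59111708 0.10847517]
t 82.1 cur [0.3609 0.267  0.1657] -37.4 q6 -0.39 open 0.0395 | turn_y -0.0 (other 3.14 ) shift [279.2  15.7  13.8]
```

```bash
python3 -m inch '[[[40,0,2,0,0,0],[40,0,2,0,0,0],[40,0,2,0,0,0],[40,3,2,0,0,0],[40,4,2,0,0,0],[40,4,2,0,0,0],[39,4,2,0,0,0],[0,0,0,0,0,0]]]'
python3 - <<'E'
from h import *
c=cam("wrist"); save(c["image"],"w46.png")
th=np.radians(142.6); u=np.array([np.cos(th),np.sin(th)])
p=np.array([CX,CY])+.2*u; print(p); go(p[0],p[1],.07,-37.4)
E
```

```text
t: 83.1
tool_pos: [0.5919, 0.107, 0.1498]
orientation: [-1.511, 0.511, -0.51]
force: [-1.8, 0.5, 1.4]
opening: 0.04
[0.59111708 0.10847517]
t 83.15 cur [0.5909 0.1081 0.15  ] -37.3 q6 -0.82 open 0.0399 | turn_y 0.001 (other -3.14 ) shift [ 0.1 80.   0.5]
```

View pics/w46.png

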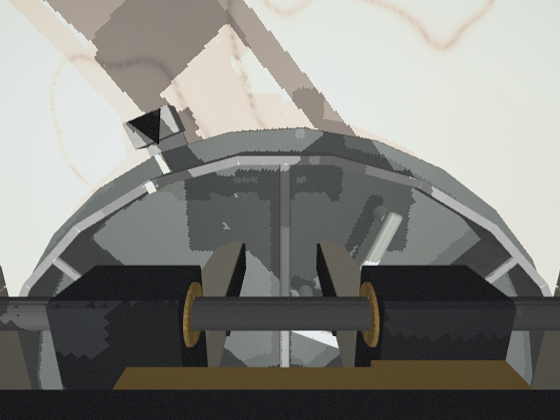

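```bash
python3 -m inch '[[[0,40,0,0,0,0],[0,30,0,0,0,0],[0,10,0,0,0,0],[0,0,0,0,0,0],[0,0,0,0,0,0]]]'
python3 -m inch '[[[0,0,0,0,0,0],[0,0,0,0,0,0],[0,0,0,0,0,0],[0,0,0,0,0,0]]]' 0 15
python3 - <<'E'
from h import *
c=cam("wrist"); save(c["image"],"w47.png",(80,80,280,230),3.8); go(.59,.108,.07,-37.4)
E
```

```text
t: 83.78
tool_pos: [0.5918, 0.1097, 0.0725]
orientation: [-1.509, 0.508, -0.512]
force: [-0.8, -0.2, 0.5]
opening: 0.04
t: 84.28
tool_pos: [0.5917, 0.1105, 0.0709]
orientation: [-1.507, 0.51, -0.512]
force: [3.5, 3.8, -0.9]
opening: 0.0077
t 84.33 cur [0.5916 0.1104 0.0709] -37.4 q6 -0.82 open 0.008 | turn_y 0.0 (other -3.14 ) shift [ 0.2  0.9 -2.9]
```

View pics/w47.png

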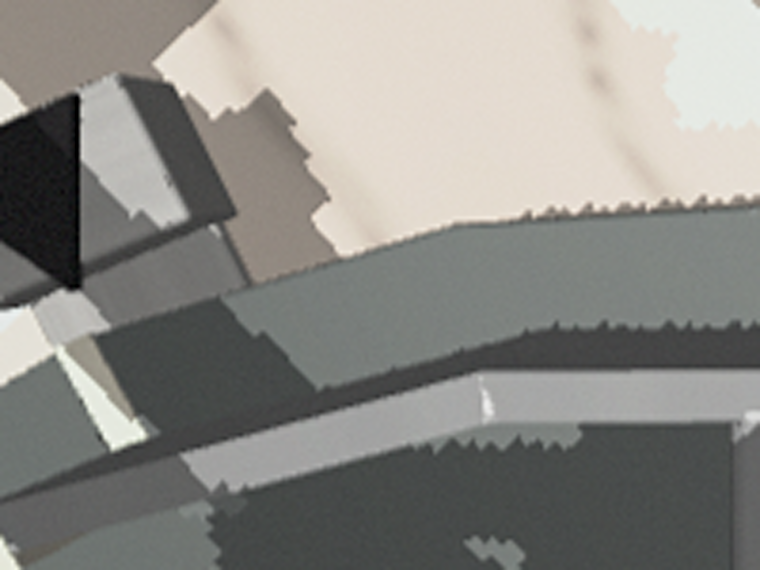

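```bash
python3 -m inch '[[[0,0,1.3,0,0.006,0],[0,0,1.2,0,0.006,0],[0,0,0,0,0,0],[0,0,0,0,0,0]]]'
python3 - <<'E'
from h import *
p=monitor.read_state()["tool_pos"]; print(monitor.read_state()["force"],np.degrees(np.arctan2(p[1]-CY,p[0]-CX)))
c=cam("wrist"); save(c["image"],"w48.png",(60,80,200,230),4)
E
```

```text
t: 84.82
tool_pos: [0.592, 0.1109, 0.0708]
orientation: [-1.508, 0.521, -0.52]
force: [-3.7, -2.8, 4.8]
opening: 0.0077
[-3.73979347 -2.80563956  4.7554726 ] 141.90903041596445
```

View pics/w48.png

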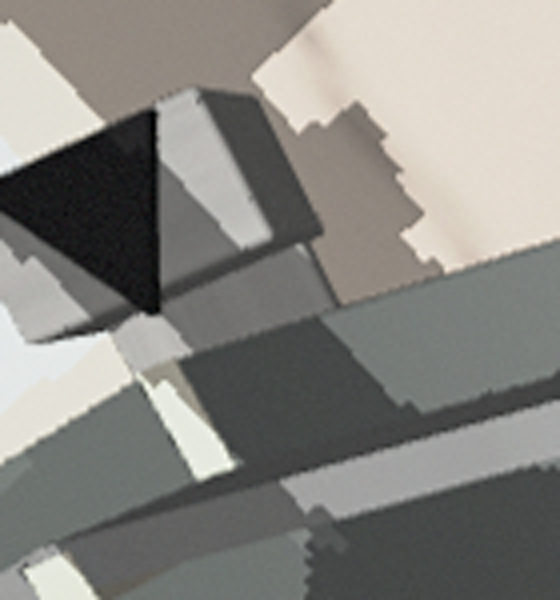

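```bash
cat > m.py <<'E'
from h import *
import sys
def pol(X): d=X[:2]-[CX,CY]; return round(np.degrees(np.arctan2(d[1],d[0]))%360,2)
def m(box,k,lo,li,ap,bm):
    w=cam("wrist"); W=lambda a:(a[0]/k+box[0],a[1]/k+box[1])
    print([pol(ray(w,W(p),.05)) for p in (lo,li)],[pol(ray(w,W(p),.048)) for p in (ap,bm)],monitor.read_state()["force"])
E
python3 -c "
from m import *
m((60,80),4,(160,370),(217,470),(153,312),(78,145))"
python3 -m inch '[[[0,0,1,0,0,0],[0,0,0,0,0,0],[0,0,0,0,0,0]]]'
python3 -m inch '[[[0,0,1,0,0,0],[0,0,0,0,0,0],[0,0,0,0,0,0]]]'
python3 - <<'E'
from h import *
p=monitor.read_state()["tool_pos"]; print(monitor.read_state()["force"],np.degrees(np.arctan2(p[1]-CY,p[0]-CX)))
c=cam("wrist"); save(c["image"],"w49.png",(60,80,200,230),4)
E
```

```text
[np.float64(164.42), np.float64(164.4)] [np.float64(163.96), np.float64(163.55)] [-2.87575664 -2.43887797  5.73467028]
t: 85.3
tool_pos: [0.5921, 0.111, 0.0708]
orientation: [-1.51, 0.522, -0.52]
force: [-7.0, -6.0, 8.5]
opening: 0.0079
t: 85.68
tool_pos: [0.5938, 0.1132, 0.0708]
orientation: [-1.507, 0.52, -0.521]
force: [-0.4, 1.4, 2.4]
opening: 0.008
[-0.37083062  1.41865285  2.39442115] 141.05967781039286
```

View pics/w49.png

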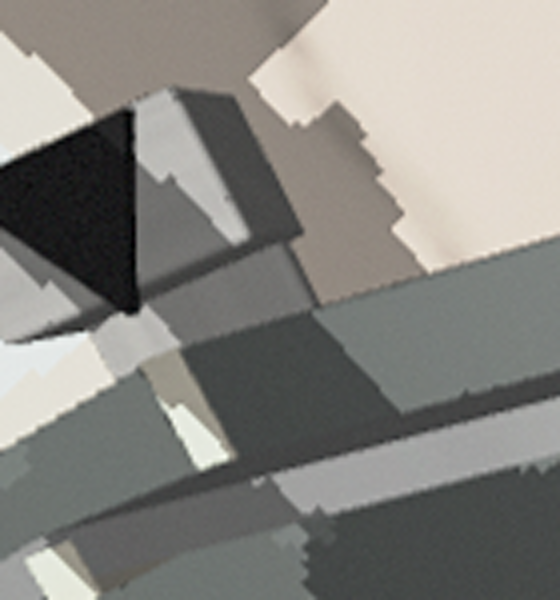

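```bash
python3 -c "
from m import *
m((60,80),4,(160,360),(216,462),(133,312),(56,145))"
python3 -m inch '[[[0,0,0,0,0,0],[0,0,0,0,0,0],[0,0,0,0,0,0],[0,0,0,0,0,0]]]' 38
python3 -m inch '[[[0,-40,0,0,0,0],[0,-50,0,0,0,0],[-40,0,2,0,0,0],[-45,0,0,0,0,0],[-45,0,0,0,0,0],[-45,0,0,0,0,0],[-45,0,0,0,0,0],[-45,0,0,0,0,0]]]'
python3 - <<'E'
from h import *
im=np.mean([optics.read_camera("top")["image"].astype(float) for _ in range(6)],0).astype(np.uint8)
save(im,"t50.png",(235,215,280,260),13); save(im,"t50a.png",(130,40,560,300),1.8); save(cam("scene")["image"],"s50.png")
E
```

```text
[np.float64(163.64), np.float64(163.63)] [np.float64(163.9), np.float64(163.53)] [0.7300428  1.57890518 1.54481236]
t: 86.28
tool_pos: [0.5933, 0.1128, 0.0705]
orientation: [-1.508, 0.521, -0.52]
force: [0.2, -0.2, 0.1]
opening: 0.0374
t: 87.28
tool_pos: [0.385, 0.2787, 0.1608]
orientation: [-1.507, 0.52, -0.521]
force: [-0.1, 0.5, -0.1]
opening: 0.0379
```

View pics/t50.png

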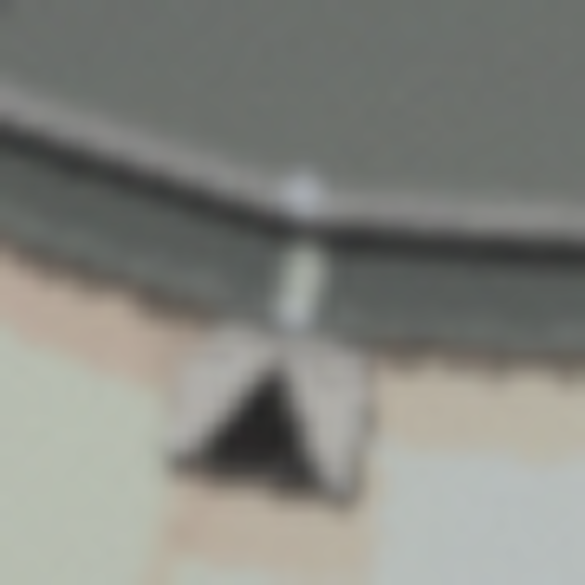

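View pics/t50a.png

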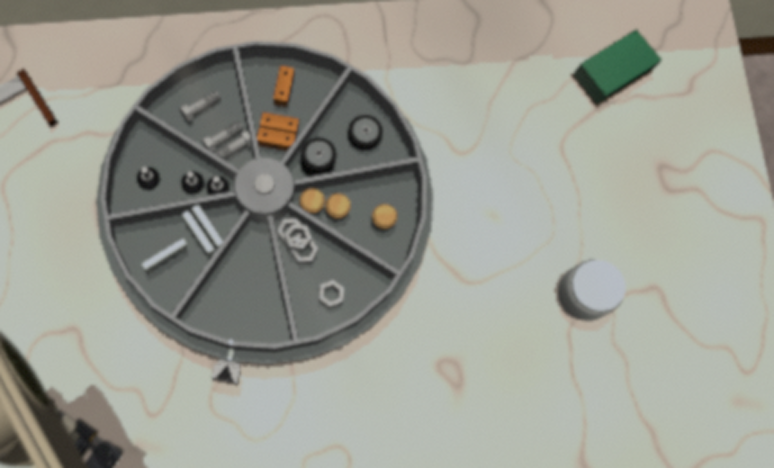

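View pics/s50.png

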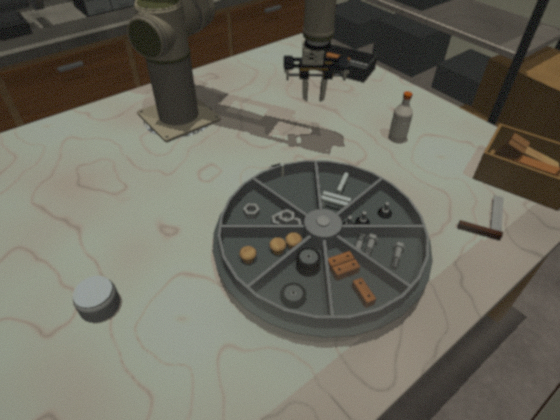

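```bash
python3 - <<'E'
from h import *
print(monitor.read_state()["t"],monitor.read_state()["force"]); print(robot.close_job())
E
```

```text
87.625 [ 0.23438347  0.83883387 -0.00223955]
the job is handed in; nothing more can be done
None
```

All seven stray pieces were on the bench. Each now sits in the compartment that holds its kind, between the stock and the rim. I handed in at 87.6 s with the arm clear of the scene.

- **Pieces:** I placed pull, foot, bolt, block, castor, knob and nut in that order, clicking the tray one compartment anticlockwise after each. The block was knocked against the bolt's grasp space partway through. I moved it about 7 cm aside, placed the bolt, then placed the block.
- **Final checks:** The last top and scene views show all seven pieces in their compartments and nothing left on the bench. The glue bottle and the tin look unmoved.
- **Carousel alignment:** The tray does not settle exactly on the click when released. It was about 5.7° off at the start. After the last click it rested about 1.2° off by the top camera.
    - Two nudges only swapped the side of the error, so I gripped a divider and set the tray by hand.
    - The line now reads within about 0.5° of the pointer in the top and wrist views. That is close to the limit of the calibration.
- **Disagreement:** The wrist camera's offset for the pointer differed by up to about 1° depending on which side it looked from. I took the top view as the deciding one.
- **Grip:** I saw no slip or drop at any point.

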